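Fetch the tube from behind the setting masters

ROBOT

A 6-joint arm with a two-finger parallel gripper is mounted at the origin on the work surface. World frame = base frame: x ahead of the robot, y to its left, z up, the work surface at z = 0. Lengths are in m, angles in rad, forces in N, time in s.
With the tool pointing down it reaches from about 0.225 to 0.875 m from the base axis. Payload 3.4 kg.
Tool frame: the origin (TCP) lies at the very end of the fingers, on their centre line; the grasp point (between the pads) lies 19 mm behind it; z points along the fingers, y is the direction in which the jaws open and shut (so a half turn about z gives the same grasp; the last joint's range is limited). The gripper opens to 85 mm and grips with 20 to 120 N. Pads are 22 mm wide; open, the fingers measure 114 mm over their backs; the gripper's body (76 mm by 85 mm) begins 54 mm behind the grasp point. The pads swing forward as they close: fully open they stand 13 mm farther back than shut.
Start: joints at [-1.294, 0.276, 1.505, -0, 1.361, -0.121], TCP at [0.223, -0.53, 0.231] pointing down, gripper open.
Joint ranges: [-2.89, 2.89], [-0.75, 2.08], [0.22, 2.7], [-1.18, 4.32], [0.11, 2.71], [-2.7, 2.7]. Speed limits (rad/s): [2.57, 2.57, 3.14, 3.14, 3.14, 3.14].

INTERFACE

Orientations are given as a unit quaternion [w, x, y, z].
In Python, from rig import manip, eyes gives the robot as it stands. The module is installed in compiled form; this text tells all that it offers.
- The arm moves only by the tool servo_tool, never from a script. Its argument "deltas" is one flat list of numbers, 6 for each row, row after row: the shift along the tool's x, y, z in cm, then the turn, a rotation vector about the tool's x, y, z in degrees. A call has 1 to 20 rows; each row shifts and turns the pose as measured when the row begins, along the tool's axes as they then stand; what a row does not reach is not made up. A row lasts 1/10 s, in which the tool goes at most 50 mm and 8.59 degrees, less where a joint would pass 70% of its speed; a pose out of reach is approached as far as the arm can. A call with a gripper value outside its range is refused whole. "jaw" is the finger opening in cm, from 0 to 8.54, set as the call begins (left out, the last holds). The fingers move at their own pace and stop on an object; "grip_force" is the grip in N (left out, the last holds). Time passes only in rows, so rows that do not move let the fingers close. It gives the time, the measured TCP pose, the force and the opening at its end, in the units of the state.
- manip.get_state(): the state, without advancing time (a new reading comes with each control period).
- eyes.get_image(name): name is "scene" or "side" or "wrist"; returns (picture, depth): 480x640x3 uint8, red, green, blue; 480x640 float32, m along the optical axis (not along the pixel's ray), 0 where there is no reading.
- eyes.get_calibration(name): a dict with "camera_matrix" (3x3 intrinsics, pixels), "rvec" (rotation vector, rad) and "tvec" (3), from world to camera coordinates, as OpenCV has them. Camera axes: x right, y down, z forward; pixel columns grow to the right and rows downward; lengths in m; the calibration is good to about 2 mm. The wrist camera is an equidistant fisheye: a pixel r from the principal point sees the ray r / f radians off the axis. A picture is of the moment at which its call begins: read the wrist's pose just before it. get_calibration takes no time and is no camera call; for the wrist camera it gives the pose at the moment of the call.
- manip.sign_off(): hands the job in, once; it reports no verdict.
The state is a dict: "clock": time; "qpos": joint angles; "qd": joint speeds; "effort": joint torques, N m; "position": TCP position; "ee_rot": TCP orientation; "contact_force": force on the tool from outside, world axes, zero at the start; "moment": the same for the moment, N m; "width": finger opening in m.
Only numpy, scipy, OpenCV 4.12 (cv2) and the standard library are available. Lean on these libraries where they do the work, as an engineer would, in place of code of your own. Each camera call takes 0.05 s, during which the arm holds its last target.

TASK

A round and a square setting master stand close in front of the steel tube in its cradle: first move both of them out to the side tray and leave them standing there while the tube still lies in its cradle. Then fetch the tube and lay it, centred, in the empty pair of V supports on the measuring plate, and only then put both masters back on the stand, the round one centred on the round pad and the square one centred on the square pad. Keep the masters upright throughout and leave the bearing ring on the plate where it is.

Things in the scene. Friction and masses are not known exactly. Their poses are not given: they have to be found in the camera images.
- tube_mid (a point): Loose plain steel tube with closed, dark-faced ends, 28 mm in diameter, 130 mm long, about 0.3 kg, at the start lying level in the cradle. This point is its centre; its long axis is its own y axis (it may be rolled about that axis by any angle).
- master_round_mid (a point): Loose round setting master, 0.4 kg, upright: a steel drum 54 mm across and 56 mm high, on top of it a centred darker ribbed grip 24 mm across and 44 mm high (100 mm in all). This point is on its axis, 50 mm above its underside; the grip's middle is 28 mm above this point. z is up. It starts on the round pad, 11 mm from the tube's side: no room for a finger between them.
- master_square_mid (a point): Loose square setting master, 0.45 kg, upright: a steel block 54 x 54 mm and 56 mm high, on top of it a centred round ribbed grip 24 mm across and 44 mm high (100 mm in all). This point is on its centre line, 50 mm above its underside; the grip's middle is 28 mm above this point. z is up. It starts on the square pad, 11 mm from the tube's side.
- cradle: Fixed aluminium base plate of the stand, 135 (x) by 170 (y) by 8 mm, with two dark V supports in which the tube lies at the start, its axis 55 mm above the table. Origin at table height below the tube's middle; y along the tube, -x towards the pads, on the robot's side. V supports 16 mm thick, centred at y = -52 and +52 mm, tops 54 mm above the table, open between them.
- pad_round: Fixed black round rubber pad, 66 mm across, 4 mm thick, on the stand's base plate, the round master's place. Origin at the centre of its underside, 8 mm above the table (top at 12 mm). It lies 52 mm in front of the cradled tube's axis, left or right of the square pad; the pads are 68 mm apart, centre to centre.
- pad_square: Fixed black square rubber pad, 62 x 62 mm and 4 mm thick, beside the round pad. Origin at the centre of its underside, 8 mm above the table, so its top is 12 mm above the table. The square master's place.
- plate_vee (a point): Where the tube's centre belongs when laid centred in the empty dark V supports on the measuring plate: 67 mm above the table, the tube along this frame's y. The fixed aluminium plate, 180 x 180 x 20 mm, is left or right of the stand, its centre 35 mm from this point towards -x. Supports 16 mm thick, centred at y = -52 and +52 mm, tops 66 mm above the table, open between them.
- tray: Fixed shallow grey side tray, on the other side of the stand from the plate, empty at the start: 220 mm (its x) by 130 mm (its y) outside, walls 5 mm thick and 12 mm high, floor 5 mm above the table. Origin at table height under its centre. It holds both masters standing one behind the other along its x.
- ring_mid (a point): Loose steel bearing ring, 60 mm outside, 42 mm inside, 20 mm high, lying flat on the measuring plate in front of the V supports, to be left alone. This point is its centre, half-way up.

How it is judged:
By the outcome, as a careful person would: the job done as asked, in the order asked, and still so for the second after the job is handed in, with the robot touching nothing.
It also fails if it takes over 109 s, if anything falls off the work surface, if the arm or the gripper's body presses on something with over 40 N, if the wrist force passes 120 N, or if a joint passes its speed limit or range.

## Working session

There is one attempt and no reset: what is moved stays moved. The work goes in short steps, Python scripts to look and compute and a tool call to move; the robot and the scene stay as the last step left them, time stands still between calls to the robot, and variables do not carry over. Pictures are saved under pics/ and viewed, and the job is handed in when it is done.

Besides the shell and the picture viewer there is one more tool, called after ">>>" as name(argument=value, ...), one argument or row to a line, values as JSON. servo_tool: Moves the arm, as the interface text tells. Its arguments: {"type":"object","properties":{"deltas":{"type":"array","items":{"type":"number"}},"jaw":{"type":"number"},"grip_force":{"type":"number"}},"required":["deltas"]}

```bash
mkdir -p pics
python3 - <<'E'
from rig import manip, eyes
import cv2
print(manip.get_state())
for n in ["scene","side","wrist"]:
    c=eyes.get_calibration(n); print(n,c)
    p,d=eyes.get_image(n); cv2.imwrite(f"pics/{n}0.png",p[:,:,::-1])
    import numpy as np; np.savez(f"pics/{n}0.npz",p=p,d=d,K=c["camera_matrix"],r=c["rvec"],t=c["tvec"])
E
```

```text
{'clock': 0.0, 'qpos': array([-1.29398007e+00,  2.76598273e-01,  1.50617034e+00, -5.57822018e-06,
        1.36070716e+00, -1.21002386e-01]), 'qd': array([ 0.00044053, -0.0022058 , -0.00067163, -0.00039333,  0.00094579,
        0.00037075]), 'effort': array([-2.83913096e-04, -4.16776299e+01, -2.45809740e+01, -9.99442977e-05,
        1.11137959e-02, -2.36894024e-06]), 'position': array([ 0.2226002 , -0.52956753,  0.23042303]), 'ee_rot': array([-9.38492496e-04,  9.80282129e-01,  1.97600761e-01, -7.59988908e-05]), 'contact_force': array([-0.67676909, -0.00186981, -0.60498319]), 'moment': array([0.00509787, 0.02491512, 0.08140683]), 'width': 0.08540384499894287}
scene {'camera_matrix': array([[553.22388054,   0.        , 307.40796496],
       [  0.        , 553.22388054, 236.68866731],
       [  0.        ,   0.        ,   1.        ]]), 'rvec': array([ 1.17572028,  2.37252501, -0.96063999]), 'tvec': array([ 0.29747304, -0.23768338,  1.3696576 ])}
side {'camera_matrix': array([[556.49332259,   0.        , 322.62974325],
       [  0.        , 556.49332259, 240.46242091],
       [  0.        ,   0.        ,   1.        ]]), 'rvec': array([ 0.92086973, -2.27340754,  1.3054918 ]), 'tvec': array([0.36437965, 0.24296703, 0.67964608])}
wrist {'camera_matrix': array([[371.64829954,   0.        , 319.72099091],
       [  0.        , 371.64829954, 238.16943481],
       [  0.        ,   0.        ,   1.        ]]), 'rvec': array([-2.3886903 ,  1.5879079 ,  0.25647232]), 'tvec': array([-0.57419134, -0.03994539,  0.38088835])}
```

View pics/scene0.png

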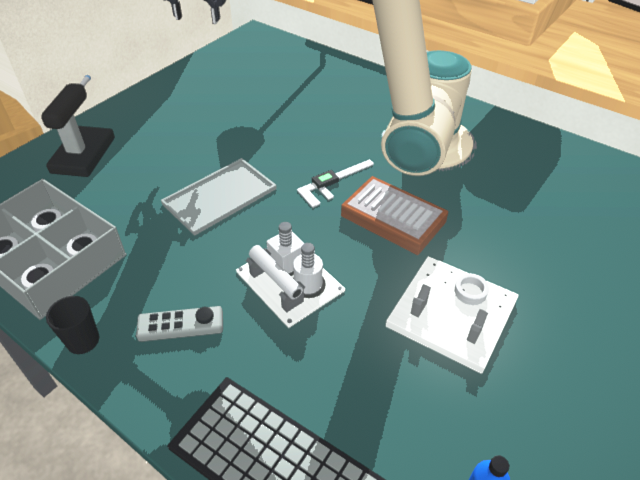

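View pics/side0.png

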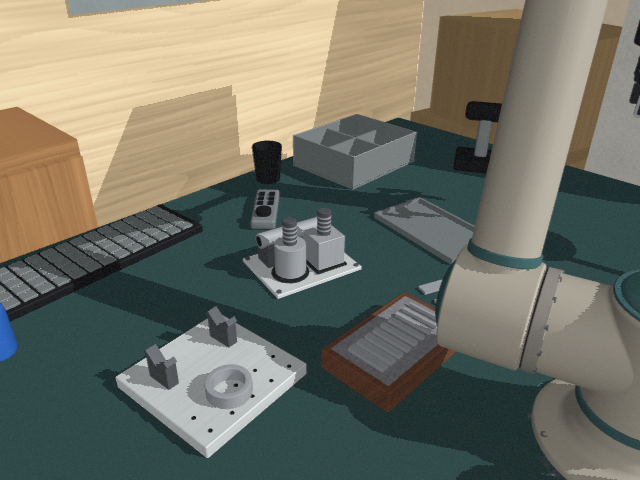

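View pics/wrist0.png

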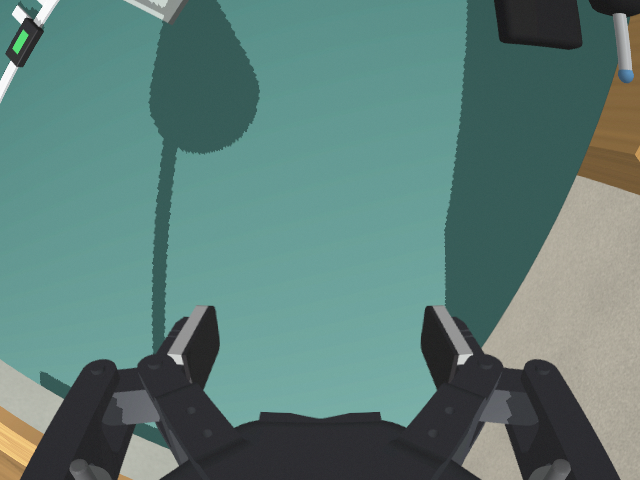

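```bash
cat > h.py <<'E'
import numpy as np, cv2
def load(n):
    z=np.load(n); return z
def Rt(z): return cv2.Rodrigues(z["r"].reshape(3,1))[0], z["t"].reshape(3)
def rays(z,px,fish=False):
    px=np.atleast_2d(np.array(px,float)); K=z["K"]
    a=(px-K[:2,2])/[K[0,0],K[1,1]]
    if fish:
        r=np.linalg.norm(a,axis=1,keepdims=True)+1e-12
        d=np.hstack([np.sin(r)*a/r,np.cos(r)])
    else: d=np.hstack([a,np.ones((len(a),1))])
    R,t=Rt(z)
    return -R.T@t, d@R
def onplane(z,px,h,fish=False):
    o,d=rays(z,px,fish); s=(h-o[2])/d[:,2]; return o+s[:,None]*d
def cloud(z,fish=False):
    h,w=z["d"].shape; u,v=np.meshgrid(np.arange(w),np.arange(h))
    px=np.stack([u.ravel(),v.ravel()],1)
    o,d=rays(z,px,fish)
    R,t=Rt(z); zc=d@R.T[:,2]
    D=z["d"].ravel(); P=o+d*(D/zc)[:,None]; P[D==0]=np.nan
    return P.reshape(h,w,3)
def proj(z,P,fish=False):
    R,t=Rt(z); c=np.atleast_2d(P)@R.T+t; K=z["K"]
    if fish:
        rr=np.linalg.norm(c[:,:2],axis=1); th=np.arctan2(rr,c[:,2])
        a=c[:,:2]/rr[:,None]*th[:,None]
    else: a=c[:,:2]/c[:,2:]
    return a*[K[0,0],K[1,1]]+K[:2,2]
E
python3 - <<'E'
from h import *
for n in ["scene","side"]:
    z=load(f"pics/{n}0.npz"); P=cloud(z)
    o,_=rays(z,[0,0]); print(n,"cam",o)
    # table height
    m=np.isfinite(P[...,2])
    # height map
    hm=np.zeros((480,640)); g=P[...,2]
    print(np.nanpercentile(g,[5,25,50,75,95]))
    pts={"scene":{"tray":(218,195),"sqtop":(285,228),"rdtop":(308,247),"plate":(455,312),"base":(290,318)},"side":{"rdtop":(290,220),"sqtop":(323,211),"plate":(200,400)}}[n]
    for k,(u,v) in pts.items(): print(k,P[v,u])
z=load("pics/scene0.npz")
c=cv2.resize(z["p"][210:340,220:360,::-1],None,fx=5,fy=5,interpolation=cv2.INTER_CUBIC);cv2.imwrite("pics/c1.png",c)
c=cv2.resize(z["p"][250:380,380:530,::-1],None,fx=5,fy=4.6,interpolation=cv2.INTER_CUBIC);cv2.imwrite("pics/c2.png",c)
E
```

```text
scene cam [1.06582301 0.45095499 0.82559461]
[-0.12845643 -0.00143204  0.00041207  0.01769675  0.11960654]
tray [ 0.461013   -0.27214997  0.0035588 ]
sqtop [ 0.5324609  -0.01679256  0.1118332 ]
rdtop [0.54487924 0.04535349 0.11215918]
plate [0.44312579 0.2973031  0.01736604]
base [0.62696433 0.06653382 0.0093079 ]
side cam [-0.052058    0.58992332  0.55045866]
[-0.19557981  0.00083376  0.00677124  0.09633963  0.30481556]
rdtop [0.54125696 0.04104545 0.11351658]
sqtop [ 0.52383084 -0.01937238  0.11435307]
plate [0.40117675 0.3309893  0.02123772]
```

View pics/c1.png

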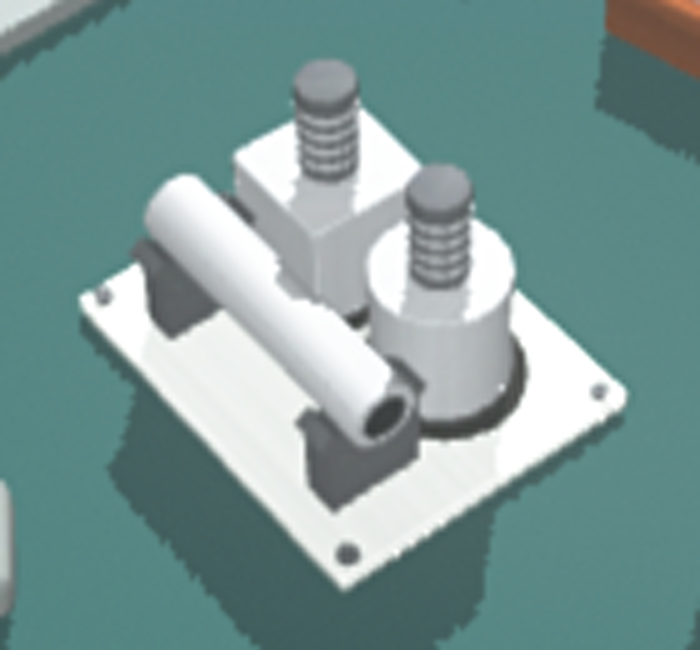

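View pics/c2.png

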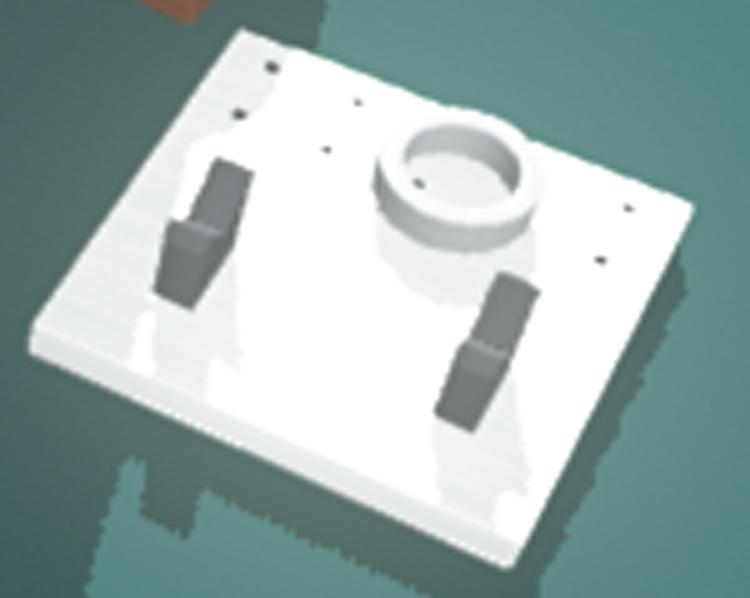

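Run:
```python
from h import *
z=load("pics/scene0.npz")
c1=lambda a:np.array(a)/5+[220,210]
c2=lambda a:np.array(a)/[5,4.6]+[380,250]
b=onplane(z,c1([(80,298),(345,590),(628,400)]),.004+.004); print("base L,B,R",b.round(4)); print(np.linalg.norm(b[0]-b[1]),np.linalg.norm(b[2]-b[1]))
p=onplane(z,c2([(33,325),(514,552),(692,208),(242,30)]),.02); print("plate",p.round(4),p.mean(0)); print([np.linalg.norm(p[i]-p[(i+1)%4]) for i in range(4)])
hsv=cv2.cvtColor(z["p"],cv2.COLOR_RGB2HSV)
m=((hsv[...,1]<60)).astype(np.uint8); m[:150]=0;m[240:]=0;m[:,:150]=0;m[:,285:]=0
n,l,s,ce=cv2.connectedComponentsWithStats(m); i=l[195,218]; print(s[i])
cs,_=cv2.findContours((l==i).astype(np.uint8),cv2.RETR_EXTERNAL,cv2.CHAIN_APPROX_NONE)
q=cv2.approxPolyDP(cs[0],8,True)[:,0]; print(q)
t=onplane(z,q,.012); print(t.round(4),[np.linalg.norm(t[i]-t[(i+1)%len(t)]).round(3) for i in range(len(t))])
# master tops
zs=load("pics/side0.npz")
for nm,u,v in (("sq",(325,85),None),("rd",(440,190),None)):
    print(nm,onplane(z,c1([u]),.112))
```

```text
base L,B,R [[ 0.6005 -0.0891  0.008 ]
 [ 0.6441  0.078   0.008 ]
 [ 0.5136  0.1091  0.008 ]]
0.17270447368558126 0.13421398722685982
plate [[0.5345 0.2107 0.02  ]
 [0.523  0.3876 0.02  ]
 [0.3415 0.3725 0.02  ]
 [0.3565 0.1955 0.02  ]] [0.43886619 0.29157342 0.02      ]
[np.float64(0.1772638309720421), np.float64(0.1821407125919093), np.float64(0.1776478573030693), np.float64(0.17868279538351117)]
[ 161  158  116   78 4469]
[[276 185]
 [240 158]
 [161 202]
 [195 235]]
[[ 0.3646 -0.184   0.012 ]
 [ 0.3409 -0.3144  0.012 ]
 [ 0.5585 -0.3482  0.012 ]
 [ 0.5846 -0.2169  0.012 ]] [np.float64(0.133), np.float64(0.22), np.float64(0.134), np.float64(0.223)]
sq [[ 0.53059515 -0.01829965  0.112     ]]
rd [[0.54666054 0.04671534 0.112     ]]
```

```bash
cat >> h.py <<'E'
from scipy.spatial.transform import Rotation as Ro
def tool(s): 
    q=s["ee_rot"]; return Ro.from_quat([q[1],q[2],q[3],q[0]]).as_matrix(), np.array(s["position"])
def go(x,y,z,az):
    """delta in tool frame (cm, deg) to the target with tool down, tool y azimuth az (deg)"""
    from rig import manip
    s=manip.get_state(); R,p=tool(s)
    a=np.radians(az); Y=np.array([np.cos(a),np.sin(a),0]); Z=np.array([0,0,-1.]); X=np.cross(Y,Z)
    T=np.stack([X,Y,Z],1)
    dr=np.degrees(Ro.from_matrix(R.T@T).as_rotvec()); dp=R.T@(np.array([x,y,z])-p)*100
    dpT=T.T@(np.array([x,y,z])-p)*100
    print("t",s["clock"].round(2) if hasattr(s["clock"],"round") else s["clock"],"pos",p.round(4),"az",np.degrees(np.arctan2(R[1,1],R[0,1])).round(2),"w",round(float(s["width"]),4),"F",np.round(s["contact_force"],1))
    print("d cm (now axes)",dp.round(2)," (target axes)",dpT.round(2)," rot deg",dr.round(2))
E
python3 - <<'E'
from h import *
from rig import manip
z=load("pics/wrist0.npz"); R,t=Rt(z); o=-R.T@t
T,p=tool(manip.get_state()); print(T.round(3),"cam in tool",T.T@(o-p), "cam axes in tool",(T.T@R.T).round(3))
go(.50,-.0,.28,-14)
E
```

```text
[[ 0.922  0.387 -0.   ]
 [ 0.387 -0.922  0.001]
 [ 0.    -0.001 -1.   ]] cam in tool [ 0.08011578  0.00039309 -0.14232306] cam axes in tool [[-0.001 -0.95  -0.311]
 [ 1.    -0.    -0.001]
 [ 0.001 -0.311  0.95 ]]
t 0.15 pos [ 0.2226 -0.5297  0.2306] az -67.21 w 0.0858 F [-0.4 -0.3  0. ]
d cm (now axes) [ 46.09 -38.1   -4.87]  (target axes) [58.11 14.1  -4.94]  rot deg [-7.000e-02 -5.000e-02 -5.321e+01]
```

>>> servo_tool(
  deltas=[0,0,-0.7,0,0,-8,0,0,-0.7,0,0,-8,0,0,-0.7,0,0,-8,0,0,-0.7,0,0,-8,0,0,-0.7,0,0,-8,0,0,-0.7,0,0,-8,0,0,-0.7,0,0,-5.2],
  jaw=5,
)

```text
clock: 0.85
position: [0.222, -0.5274, 0.277]
ee_rot: [-0.005, 0.776, 0.63, 0.002]
contact_force: [-0.1, 0.3, 0.1]
width: 0.0497
```

```bash
python3 -c "
from h import *
go(.46,-.24,.28,-14)"
```

```text
t 0.85 pos [ 0.222  -0.5274  0.277 ] az -11.83 w 0.0497 F [-0.1  0.3  0.1]
d cm (now axes) [33.02 17.4  -0.06]  (target axes) [33.65 16.14 -0.3 ]  rot deg [-0.31 -0.56  2.17]
```

>>> servo_tool(
  deltas=[2,1,0,0,0,0,4.1,2.15,0,0,0,0,4.1,2.15,0,0,0,0,4.1,2.15,0,0,0,0,4.1,2.15,0,0,0,0,4.1,2.15,0,0,0,0,4.1,2.15,0,0,0,0,4.1,2.15,0,0,0,0,2,1,0,0,0,2,0,0,0,0,0,0],
)

```text
clock: 1.85
position: [0.4631, -0.2333, 0.276]
ee_rot: [-0.006, 0.788, 0.615, 0.002]
contact_force: [-0.6, -1.1, -0.0]
width: 0.0502
```

```bash
cat > snap.py <<'E'
import sys
from h import *
from rig import manip, eyes
def snap(n,tag):
    c=eyes.get_calibration(n); p,d=eyes.get_image(n)
    cv2.imwrite(f"pics/{tag}.png",p[:,:,::-1]); np.savez(f"pics/{tag}.npz",p=p,d=d,K=c["camera_matrix"],r=c["rvec"],t=c["tvec"])
if __name__=="__main__": snap(sys.argv[1],sys.argv[2])
E
python3 -c "
from h import *
go(.46,-.24,.28,-14)"; python3 snap.py wrist w1; python3 -c "
from h import *
go(.50,-.0,.28,-14)"
```

```text
t 1.85 pos [ 0.4631 -0.2333  0.276 ] az -14.08 w 0.0502 F [-0.6 -1.1 -0. ]
d cm (now axes) [-0.72 -0.14 -0.41]  (target axes) [-0.72 -0.14 -0.4 ]  rot deg [-0.4  -0.61 -0.09]
t 1.9 pos [ 0.4622 -0.2343  0.2759] az -14.11 w 0.05 F [-0.9  0.6  0.5]
d cm (now axes) [23.65 -2.05 -0.16]  (target axes) [23.65 -2.   -0.41]  rot deg [-0.43 -0.57 -0.11]
```

View pics/w1.png

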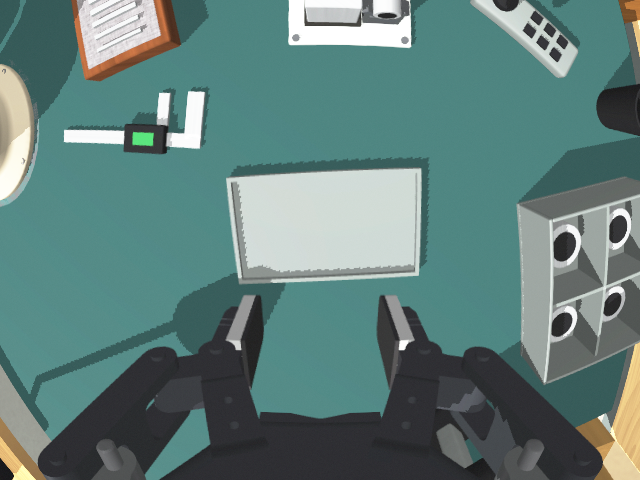

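>>> servo_tool(
  deltas=[2,0,0,0,0,0,4,0,0,0,0,0,4,0,0,0,0,0,4,0,0,0,0,0,4,0,0,0,0,0,3,0,0,0,0,0,2,0,0,0,0,0,0,0,0,-0.4,-0.6,0,0,0,0,0,0,0],
)

```text
clock: 2.8
position: [0.5169, -0.0173, 0.275]
ee_rot: [0.002, 0.792, 0.61, -0.006]
contact_force: [0.4, 0.6, -0.1]
width: 0.0503
```

```bash
python3 snap.py wrist w2
python3 - <<'E'
from h import *
go(.50,-.0,.28,-14)
z=load("pics/w1.npz")
hsv=cv2.cvtColor(z["p"],cv2.COLOR_RGB2HSV)
m=((hsv[...,1]<45)).astype(np.uint8); m[:120]=0;m[286:]=0;m[:,:218]=0;m[:,440:]=0
n,l,s,ce=cv2.connectedComponentsWithStats(m); i=l[220,320]; print(s[i])
cs,_=cv2.findContours((l==i).astype(np.uint8),cv2.RETR_EXTERNAL,cv2.CHAIN_APPROX_NONE)
pc=max(cs,key=len)[:,0]
q=cv2.approxPolyDP(pc,8,True)[:,0]; print(q.tolist())
t=onplane(z,q,.012,True); print(t.round(4),[np.linalg.norm(t[i]-t[(i+1)%len(t)]).round(3) for i in range(len(t))])
W=onplane(z,pc,.012,True)[:,:2].astype(np.float32)
print(cv2.minAreaRect(W*1000))
P=cloud(z,True); print(P[220,320],P[100,300])
E
```

```text
t 2.85 pos [ 0.517  -0.0175  0.275 ] az -14.81 w 0.0501 F [-0.   0.4  0.2]
d cm (now axes) [ 1.26 -2.09 -0.5 ]  (target axes) [ 1.29 -2.07 -0.5 ]  rot deg [-0.24  0.59 -0.81]
[  226   167   196   117 20693]
[[420, 168], [227, 177], [239, 283], [418, 275]]
[[ 0.5785 -0.2289  0.012 ]
 [ 0.3656 -0.1863  0.012 ]
 [ 0.3395 -0.3135  0.012 ]
 [ 0.5539 -0.3563  0.012 ]] [np.float64(0.217), np.float64(0.13), np.float64(0.219), np.float64(0.13)]
((459.2950744628906, -271.052978515625), (131.64892578125, 220.62440490722656), 78.7649154663086)
[ 0.45432425 -0.2626659   0.00479068] [ 4.66213993e-01 -1.24659903e-01  1.21676460e-04]
```

View pics/w2.png

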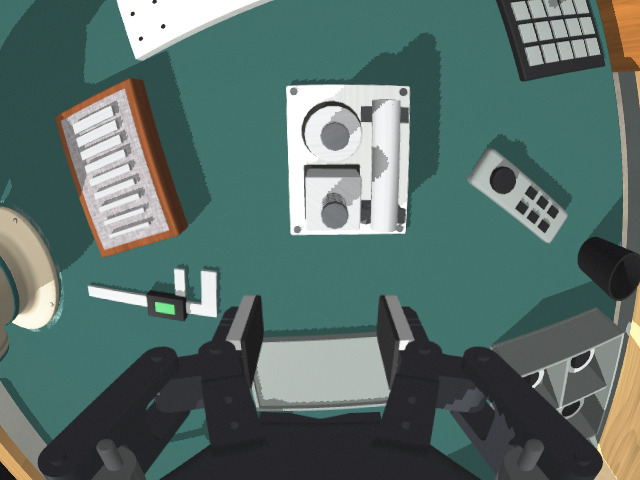

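Run:
```python
from h import *
z=load("pics/w2.npz")
c=cv2.resize(z["p"][75:245,280:420,::-1],None,fx=5,fy=3.5*1,interpolation=cv2.INTER_CUBIC)
c=cv2.resize(z["p"][75:245,280:420,::-1],None,fx=3.5,fy=3.5,interpolation=cv2.INTER_CUBIC);cv2.imwrite("pics/c3.png",c)
hsv=cv2.cvtColor(z["p"],cv2.COLOR_RGB2HSV)
m=((hsv[...,1]<60)&(hsv[...,2]>60)).astype(np.uint8); m[:70]=0;m[245:]=0;m[:,:270]=0;m[:,430:]=0
m=cv2.morphologyEx(m,cv2.MORPH_CLOSE,np.ones((9,9)))
n,l,s,ce=cv2.connectedComponentsWithStats(m); i=l[180,320]; print(s[i])
cs,_=cv2.findContours((l==i).astype(np.uint8),cv2.RETR_EXTERNAL,cv2.CHAIN_APPROX_NONE)
pc=max(cs,key=len)[:,0]
q=cv2.approxPolyDP(pc,6,True)[:,0]; print(q.tolist())
t=onplane(z,q,.008,True); print(t.round(4),[np.linalg.norm(t[i]-t[(i+1)%len(t)]).round(3) for i in range(len(t))])
W=onplane(z,pc,.008,True)[:,:2].astype(np.float32); print(cv2.minAreaRect(W*1000))
P=cloud(z,True)
H=P[...,2]
# grip tops: height > .10
for nm,lo,hi,vv in (("round",.10,.125,slice(110,165)),("square",.10,.125,slice(180,235))):
    mm=np.zeros(H.shape,bool); mm[vv,290:370]=((H>lo)&(H<hi))[vv,290:370]; Q=P[mm]; 
    v,u=np.nonzero(mm); print(nm,len(Q),np.median(Q,0).round(4),"px",u.mean(),v.mean(),onplane(z,[[u.mean(),v.mean()]],.112,True)[0].round(4), np.ptp(u),np.ptp(v))
```

```text
[  286    84   125   152 18204]
[[286, 86], [290, 233], [404, 233], [409, 86]]
[[ 0.5106  0.1038  0.008 ]
 [ 0.4698 -0.0576  0.008 ]
 [ 0.5989 -0.0915  0.008 ]
 [ 0.6406  0.0723  0.008 ]] [np.float64(0.167), np.float64(0.133), np.float64(0.169), np.float64(0.134)]
((555.4253540039062, 6.39459228515625), (170.6612091064453, 135.87252807617188), 76.01016998291016)
round 666 [0.5447 0.0431 0.1117] px 334.2897897897898 135.86636636636638 [0.5447 0.0432 0.112 ] 29 28
square 635 [ 0.5281 -0.0207  0.1115] px 333.9763779527559 213.95433070866142 [ 0.5281 -0.0206  0.112 ] 27 28
```

View pics/c3.png

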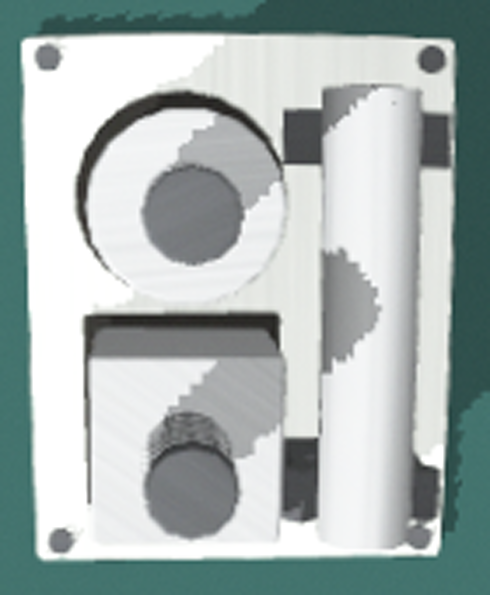

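```bash
python3 -c "
from h import *
go(.5281,-.0206,.15,-14)"
```

```text
t 2.85 pos [ 0.517  -0.0175  0.275 ] az -14.81 w 0.0501 F [-0.   0.4  0.2]
d cm (now axes) [ 0.12  1.2  12.5 ]  (target axes) [-0.03  1.15 12.5 ]  rot deg [-0.24  0.59 -0.81]
```

>>> servo_tool(
  deltas=[0,0.4,1.5,0,0.3,-0.5,0,0.4,3,0,0.2,-0.3,0,0.4,3,0,0,0,0,0,3,0,0,0,0,0,2,0,0,0,0,0,0,0,0,0],
)

```text
clock: 3.45
position: [0.5282, -0.0326, 0.1478]
ee_rot: [0.002, 0.791, 0.612, -0.002]
contact_force: [-0.8, 1.4, -0.1]
width: 0.0502
```

```bash
python3 -c "
from h import *
go(.5281,-.0206,.074,-14)"
```

```text
t 3.45 pos [ 0.5282 -0.0326  0.1478] az -14.58 w 0.0502 F [-0.8  1.4 -0.1]
d cm (now axes) [ 1.2  -0.32  7.37]  (target axes) [ 1.16 -0.3   7.38]  rot deg [ 0.06  0.35 -0.58]
```

>>> servo_tool(
  deltas=[0.6,-0.15,0,0,0.2,-0.4,0.6,-0.15,0,0,0,0,0,0,0,0,0,0],
)

```text
clock: 3.75
position: [0.5294, -0.0221, 0.1501]
ee_rot: [0.003, 0.79, 0.613, 0.0]
contact_force: [1.0, 0.2, -0.5]
width: 0.0499
```

```bash
python3 -c "
from h import *
go(.5281,-.0206,.074,-14)"
```

```text
t 3.75 pos [ 0.5294 -0.0221  0.1501] az -14.36 w 0.0499 F [ 1.   0.2 -0.5]
d cm (now axes) [ 0.13 -0.2   7.61]  (target axes) [ 0.11 -0.17  7.61]  rot deg [ 0.25  0.15 -0.36]
```

>>> servo_tool(
  deltas=[0.1,-0.1,1,0.2,0.1,-0.3,0.05,-0.1,1,0,0,0,0.05,0,1,0,0,0,0,0,1,0,0,0,0,0,0,0,0,0],
)

```text
clock: 4.25
position: [0.5291, -0.0191, 0.1088]
ee_rot: [0.002, 0.788, 0.616, 0.001]
contact_force: [0.0, -0.1, 0.2]
width: 0.0499
```

```bash
python3 -c "
from h import *
go(.5281,-.0206,.074,-14)"
```

```text
t 4.25 pos [ 0.5291 -0.0191  0.1088] az -13.94 w 0.0499 F [ 0.  -0.1  0.2]
d cm (now axes) [-0.17 -0.07  3.48]  (target axes) [-0.17 -0.06  3.48]  rot deg [0.28 0.04 0.06]
```

>>> servo_tool(
  deltas=[-0.1,-0.07,0.9,0.2,0,0,-0.07,0,0.9,0,0,0,0,0,0.9,0,0,0,0,0,0.75,0,0,0,0,0,0,0,0,0],
)

```text
clock: 4.75
position: [0.5278, -0.0209, 0.0705]
ee_rot: [0.0, 0.788, 0.616, -0.0]
contact_force: [-0.6, -0.1, -0.5]
width: 0.0498
```

```bash
python3 -c "
from h import *
go(.5281,-.0206,.074,-14)"
```

```text
t 4.75 pos [ 0.5278 -0.0209  0.0705] az -13.95 w 0.0498 F [-0.6 -0.1 -0.5]
d cm (now axes) [ 0.04  0.03 -0.35]  (target axes) [ 0.04  0.03 -0.35]  rot deg [-0.01  0.05  0.05]
```

Aligned; raise 3 mm and close.

>>> servo_tool(
  deltas=[0,0,-0.25,0,0,0,0,0,0,0,0,0,0,0,0,0,0,0,0,0,0,0,0,0,0,0,0,0,0,0,0,0,0,0,0,0],
  jaw=1.5,
  grip_force=60,
)

```text
clock: 5.35
position: [0.528, -0.0209, 0.0732]
ee_rot: [0.0, 0.788, 0.616, -0.0]
contact_force: [0.9, -1.0, -2.3]
width: 0.0228
```

```bash
python3 -c "
from h import *
go(.5281,-.0206,.074,-14)"
```

```text
t 5.35 pos [ 0.528  -0.0209  0.0732] az -13.95 w 0.0228 F [ 0.9 -1.  -2.3]
d cm (now axes) [ 0.04  0.   -0.08]  (target axes) [ 0.04  0.   -0.08]  rot deg [0.02 0.05 0.05]
```

>>> servo_tool(
  deltas=[0,0,-0.5,0,0,0,0,0,-1.5,0,0,0,0,0,-1.5,0,0,0,0,0,-1.5,0,0,0,0,0,-1.5,0,0,0,0,0,-1,0,0,0,0,0,0,0,0,0],
)

```text
clock: 6.05
position: [0.5251, -0.0203, 0.1501]
ee_rot: [-0.002, 0.788, 0.616, -0.003]
contact_force: [0.2, -0.2, -4.5]
width: 0.0223
```

```bash
python3 -c "
from h import *
go(.509,-.279,.14,-14)"
```

```text
t 6.05 pos [ 0.5251 -0.0203  0.1501] az -13.95 w 0.0223 F [ 0.2 -0.2 -4.5]
d cm (now axes) [-25.5    4.68   1.01]  (target axes) [-25.49   4.7    1.01]  rot deg [-0.39  0.07  0.05]
```

>>> servo_tool(
  deltas=[-1.5,0.3,0,-0.1,0,0,-3,0.6,0,-0.1,0,0,-3.5,0.7,0,-0.1,0,0,-3.5,0.7,0,0,0,0,-3.5,0.7,0,0,0,0,-3.5,0.6,0,0,0,0,-3,0.5,0,0,0,0,-2,0.4,0,0,0,0,-1,0.2,0,0,0,0,0,0,0,0,0,0],
)

```text
clock: 7.05
position: [0.5039, -0.2849, 0.141]
ee_rot: [-0.005, 0.787, 0.617, -0.006]
contact_force: [-0.2, 0.5, -4.2]
width: 0.0228
```

```bash
python3 -c "
from h import *
go(.509,-.279,.068,-14)"; python3 snap.py wrist w3
```

```text
t 7.05 pos [ 0.5039 -0.2849  0.141 ] az -13.86 w 0.0228 F [-0.2  0.5 -4.2]
d cm (now axes) [0.71 0.47 7.29]  (target axes) [0.69 0.35 7.3 ]  rot deg [-0.9   0.15  0.14]
```

View pics/w3.png

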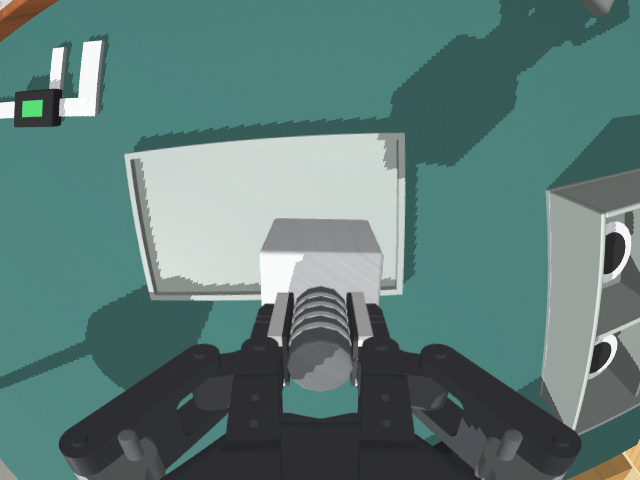

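>>> servo_tool(
  deltas=[0.3,0.2,0.6,-0.4,0.1,0,0.3,0.2,1.2,-0.4,0,0,0.2,0.1,1.2,0,0,0,0,0,1,0,0,0,0,0,0.8,0,0,0,0,0,0,0,0,0],
)

```text
clock: 7.7
position: [0.5101, -0.2697, 0.0886]
ee_rot: [-0.003, 0.785, 0.619, 0.0]
contact_force: [0.1, 0.5, -3.4]
width: 0.023
```

```bash
python3 -c "
from h import *
go(.509,-.279,.067,-14)"
```

```text
t 7.7 pos [ 0.5101 -0.2697  0.0886] az -13.5 w 0.023 F [ 0.1  0.5 -3.4]
d cm (now axes) [-0.94  0.13  2.16]  (target axes) [-0.93  0.12  2.16]  rot deg [-0.29 -0.24  0.5 ]
```

>>> servo_tool(
  deltas=[-0.5,0.1,0.3,-0.2,-0.2,0.3,-0.3,0,0.4,0,0,0.1,0,0,0.4,0,0,0,0,0,0.4,0,0,0,0,0,0,0,0,0],
)

```text
clock: 8.2
position: [0.5098, -0.2793, 0.0732]
ee_rot: [0.001, 0.788, 0.616, -0.0]
contact_force: [0.5, 0.7, -3.8]
width: 0.023
```

```bash
python3 -c "
from h import *
go(.509,-.279,.0665,-14)"
```

```text
t 8.2 pos [ 0.5098 -0.2793  0.0732] az -13.94 w 0.023 F [ 0.5  0.7 -3.8]
d cm (now axes) [ 0.01 -0.09  0.67]  (target axes) [ 0.01 -0.09  0.67]  rot deg [0.04 0.04 0.06]
```

>>> servo_tool(
  deltas=[0,0,0.3,0,0,0,0,0,0.25,0,0,0,0,0,0.1,0,0,0,0,0,0.05,0,0,0,0,0,0,0,0,0],
)

```text
clock: 8.7
position: [0.5102, -0.2797, 0.0663]
ee_rot: [0.001, 0.788, 0.616, 0.0]
contact_force: [1.1, 0.6, -3.9]
width: 0.0223
```

```bash
python3 -c "
from h import *
go(.509,-.279,.0665,-14)"
```

```text
t 8.7 pos [ 0.5102 -0.2797  0.0663] az -13.95 w 0.0223 F [ 1.1  0.6 -3.9]
d cm (now axes) [ 0.04 -0.13 -0.02]  (target axes) [ 0.03 -0.13 -0.02]  rot deg [0.11 0.06 0.05]
```

>>> servo_tool(
  deltas=[0,0,0.1,0,0,0,0,0,0.05,0,0,0,0,0,0,0,0,0],
)

```text
clock: 9.0
position: [0.5103, -0.2797, 0.0662]
ee_rot: [0.002, 0.788, 0.616, 0.0]
contact_force: [-0.6, 0.7, -2.8]
width: 0.0227
```

>>> servo_tool(
  deltas=[0,0,0.15,0,0,0,0,0,0,0,0,0],
)

```text
clock: 9.2
position: [0.5106, -0.2798, 0.0664]
ee_rot: [0.002, 0.788, 0.616, 0.0]
contact_force: [0.0, -0.8, -4.1]
width: 0.0229
```

>>> servo_tool(
  deltas=[0,0,0.3,0,0,0,0,0,0.2,0,0,0,0,0,0,0,0,0],
)

```text
clock: 9.5
position: [0.5111, -0.2801, 0.0666]
ee_rot: [0.003, 0.788, 0.616, 0.001]
contact_force: [-0.3, -0.7, -4.4]
width: 0.0224
```

>>> servo_tool(
  deltas=[0,0,0,0,0,0,0,0,0,0,0,0,0,0,0,0,0,0,0,0,0,0,0,0],
  jaw=5,
)

```text
clock: 9.9
position: [0.5129, -0.2813, 0.0664]
ee_rot: [0.006, 0.788, 0.616, 0.001]
contact_force: [-0.4, -0.3, -0.0]
width: 0.0499
```

```bash
python3 -c "
from h import *
go(.509,-.279,.0665,-14)"
```

```text
t 9.9 pos [ 0.5129 -0.2813  0.0664] az -13.92 w 0.0499 F [-0.4 -0.3 -0. ]
d cm (now axes) [ 0.13 -0.44 -0.01]  (target axes) [ 0.13 -0.44 -0.01]  rot deg [0.6  0.27 0.08]
```

>>> servo_tool(
  deltas=[0,-0.2,-0.5,0.3,0.2,0,0,-0.1,-1.5,0.3,0,0,0,0,-2,0,0,0,0,0,-2,0,0,0,0,0,-1.5,0,0,0,0,0,0,0,0,0],
)

```text
clock: 10.5
position: [0.5094, -0.2806, 0.1441]
ee_rot: [-0.001, 0.788, 0.616, -0.001]
contact_force: [0.7, -0.1, -0.6]
width: 0.0501
```

```bash
python3 -c "
from h import *
go(.5447,.0432,.155,-14)"; python3 snap.py wrist w4
```

```text
t 10.5 pos [ 0.5094 -0.2806  0.1441] az -13.93 w 0.0501 F [ 0.7 -0.1 -0.6]
d cm (now axes) [32.28 -4.38 -1.08]  (target axes) [32.27 -4.41 -1.09]  rot deg [-0.17 -0.01  0.07]
```

View pics/w4.png

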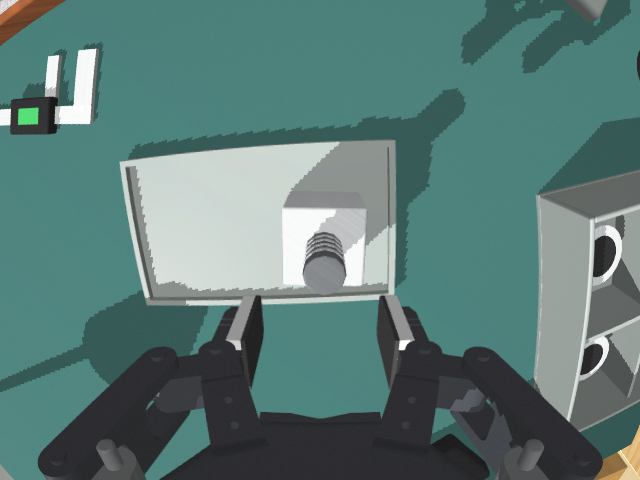

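>>> servo_tool(
  deltas=[2,-0.3,-0.4,0,0,0,4,-0.5,-0.3,0,0,0,4.2,-0.6,-0.3,0,0,0,4.2,-0.6,0,0,0,0,4.2,-0.6,0,0,0,0,4.2,-0.6,0,0,0,0,4,-0.6,0,0,0,0,3,-0.4,0,0,0,0,1.5,-0.2,0,0,0,0,0,0,0,0,0,0],
)

```text
clock: 11.55
position: [0.5379, 0.0451, 0.143]
ee_rot: [-0.008, 0.789, 0.614, -0.006]
contact_force: [0.2, 0.0, -0.8]
width: 0.0501
```

```bash
python3 -c "
from h import *
go(.5447,.0432,.074,-14)"
```

```text
t 11.55 pos [0.5379 0.0451 0.143 ] az -14.18 w 0.0501 F [ 0.2  0.  -0.8]
d cm (now axes) [-0.03  0.84  6.89]  (target axes) [-0.02  0.7   6.9 ]  rot deg [-1.15 -0.05 -0.19]
```

>>> servo_tool(
  deltas=[0,0.3,0,-0.6,0,0.2,0,0.3,0.5,-0.5,0,0,0,0.1,1,0,0,0,0,0,1,0,0,0,0,0,0.5,0,0,0,0,0,0,0,0,0],
)

```text
clock: 12.15
position: [0.5433, 0.0388, 0.1077]
ee_rot: [-0.001, 0.791, 0.611, -0.002]
contact_force: [-0.4, -0.1, 0.1]
width: 0.0502
```

```bash
python3 -c "
from h import *
go(.5447,.0432,.074,-14)"
```

```text
t 12.15 pos [0.5433 0.0388 0.1077] az -14.63 w 0.0502 F [-0.4 -0.1  0.1]
d cm (now axes) [0.47 0.04 3.37]  (target axes) [0.46 0.03 3.37]  rot deg [-0.22  0.14 -0.63]
```

>>> servo_tool(
  deltas=[0.3,0.05,0.5,-0.2,0.1,-0.4,0.2,0,0.9,0,0,-0.2,0.05,0,0.9,0,0,0,0,0,0.5,0,0,0,0,0,0,0,0,0],
)

```text
clock: 12.65
position: [0.5454, 0.0442, 0.0771]
ee_rot: [0.0, 0.788, 0.616, -0.0]
contact_force: [-0.3, 0.4, -0.1]
width: 0.0502
```

```bash
python3 -c "
from h import *
go(.5447,.0432,.0735,-14)"
```

```text
t 12.65 pos [0.5454 0.0442 0.0771] az -14.01 w 0.0502 F [-0.3  0.4 -0.1]
d cm (now axes) [-0.11 -0.04  0.36]  (target axes) [-0.11 -0.04  0.36]  rot deg [-0.    0.02 -0.01]
```

>>> servo_tool(
  deltas=[-0.1,-0.05,0.3,0,0,0,0,0,0,0,0,0],
)

```text
clock: 12.85
position: [0.5447, 0.0434, 0.0738]
ee_rot: [0.0, 0.788, 0.616, -0.0]
contact_force: [-0.5, -0.6, -0.0]
width: 0.0501
```

>>> servo_tool(
  deltas=[0,0,0,0,0,0,0,0,0,0,0,0,0,0,0,0,0,0,0,0,0,0,0,0,0,0,0,0,0,0],
  jaw=1.5,
)

```text
clock: 13.35
position: [0.5449, 0.0434, 0.0743]
ee_rot: [0.0, 0.788, 0.616, 0.0]
contact_force: [0.2, 0.5, -1.4]
width: 0.0227
```

```bash
python3 -c "
from h import *
go(.5447,.0432,.0735,-14)"
```

```text
t 13.35 pos [0.5449 0.0434 0.0743] az -13.99 w 0.0227 F [ 0.2  0.5 -1.4]
d cm (now axes) [-0.02 -0.01  0.08]  (target axes) [-0.02 -0.01  0.08]  rot deg [0.04 0.01 0.01]
```

>>> servo_tool(
  deltas=[0,0,-0.5,0,0,0,0,0,-1.5,0,0,0,0,0,-1.5,0,0,0,0,0,-1.5,0,0,0,0,0,-1.5,0,0,0,0,0,-1,0,0,0,0,0,0,0,0,0],
)

```text
clock: 14.05
position: [0.5406, 0.0435, 0.1488]
ee_rot: [-0.003, 0.788, 0.616, -0.004]
contact_force: [0.1, 0.5, -5.6]
width: 0.0227
```

```bash
python3 -c "
from h import *
go(.411,-.261,.15,-14)"
```

```text
t 14.05 pos [0.5406 0.0435 0.1488] az -14.0 w 0.0227 F [ 0.1  0.5 -5.6]
d cm (now axes) [-3.268e+01 -5.210e+00  2.000e-02]  (target axes) [-32.68  -5.21  -0.12]  rot deg [-0.62  0.16  0.  ]
```

>>> servo_tool(
  deltas=[-1.5,-0.3,0,-0.2,0,0,-3,-0.5,0,-0.2,0,0,-4,-0.7,0,-0.2,0,0,-4,-0.7,0,0,0,0,-4,-0.7,0,0,0,0,-4,-0.7,0,0,0,0,-4,-0.7,0,0,0,0,-3.5,-0.5,0,0,0,0,-2,-0.3,0,0,0,0,-1,0,0,0,0,0,0,0,0,0,0,0],
)

```text
clock: 15.15
position: [0.4006, -0.2574, 0.1412]
ee_rot: [-0.005, 0.787, 0.617, -0.007]
contact_force: [-0.6, 0.0, -4.8]
width: 0.0226
```

```bash
python3 -c "
from h import *
go(.411,-.261,.0673,-14)"
```

```text
t 15.15 pos [ 0.4006 -0.2574  0.1412] az -13.86 w 0.0226 F [-0.6  0.  -4.8]
d cm (now axes) [-0.07  1.21  7.38]  (target axes) [-0.1   1.09  7.39]  rot deg [-0.93  0.22  0.15]
```

>>> servo_tool(
  deltas=[0,0.4,0.5,-0.4,0.2,0,0,0.4,1,-0.4,0,0,0,0.2,1,0,0,0,0,0,1,0,0,0,0,0,0.8,0,0,0,0,0,0,0,0,0],
)

```text
clock: 15.75
position: [0.4113, -0.2541, 0.0936]
ee_rot: [-0.003, 0.786, 0.619, 0.001]
contact_force: [-0.1, -0.3, -4.2]
width: 0.0229
```

```bash
python3 -c "
from h import *
go(.411,-.261,.0673,-14)"
```

```text
t 15.75 pos [ 0.4113 -0.2541  0.0936] az -13.57 w 0.0229 F [-0.1 -0.3 -4.2]
d cm (now axes) [-0.69  0.14  2.62]  (target axes) [-0.68  0.13  2.63]  rot deg [-0.25 -0.27  0.43]
```

>>> servo_tool(
  deltas=[-0.4,0.1,0.4,-0.2,-0.2,0.3,-0.3,0,0.5,0,0,0.1,0,0,0.5,0,0,0,0,0,0.5,0,0,0,0,0,0.3,0,0,0,0,0,0.2,0,0,0,0,0,0,0,0,0],
)

```text
clock: 16.45
position: [0.4112, -0.2622, 0.0679]
ee_rot: [0.0, 0.788, 0.616, 0.0]
contact_force: [0.4, 0.8, -5.5]
width: 0.0229
```

```bash
python3 -c "
from h import *
go(.411,-.261,.0673,-14)"
```

```text
t 16.45 pos [ 0.4112 -0.2622  0.0679] az -14.0 w 0.0229 F [ 0.4  0.8 -5.5]
d cm (now axes) [ 0.11 -0.05  0.06]  (target axes) [ 0.11 -0.05  0.06]  rot deg [ 0.04 -0.01  0.  ]
```

>>> servo_tool(
  deltas=[0,0,0.15,0,0,0,0,0,0.1,0,0,0],
)

```text
clock: 16.65
position: [0.4114, -0.2624, 0.0673]
ee_rot: [0.001, 0.788, 0.616, 0.0]
contact_force: [-3.0, 1.9, 5.0]
width: 0.0224
```

>>> servo_tool(
  deltas=[0,0,0,0,0,0,0,0,0,0,0,0,0,0,0,0,0,0],
  jaw=5,
)

```text
clock: 16.95
position: [0.4134, -0.2639, 0.0692]
ee_rot: [0.004, 0.788, 0.616, 0.001]
contact_force: [-0.9, -0.5, 0.2]
width: 0.05
```

>>> servo_tool(
  deltas=[0,0,-0.5,0,0,0,0,0,-1.5,0,0,0,0,0,-2,0,0,0,0,0,-2,0,0,0,0,0,-1.5,0,0,0,0,0,0,0,0,0],
)

```text
clock: 17.55
position: [0.4137, -0.2642, 0.1485]
ee_rot: [0.005, 0.788, 0.616, 0.001]
contact_force: [-0.0, 0.1, 0.3]
width: 0.0502
```

```bash
python3 snap.py wrist w5;python3 snap.py scene s5; python3 -c "
from h import *
go(.5868,-.0013,.2,-14)"
```

```text
t 17.65 pos [ 0.4125 -0.2632  0.1465] az -14.0 w 0.0496 F [-0.5  0.3 -0.9]
d cm (now axes) [29.62 10.6  -5.36]  (target axes) [29.63 10.57 -5.35]  rot deg [0.3  0.11 0.  ]
```

View pics/w5.png

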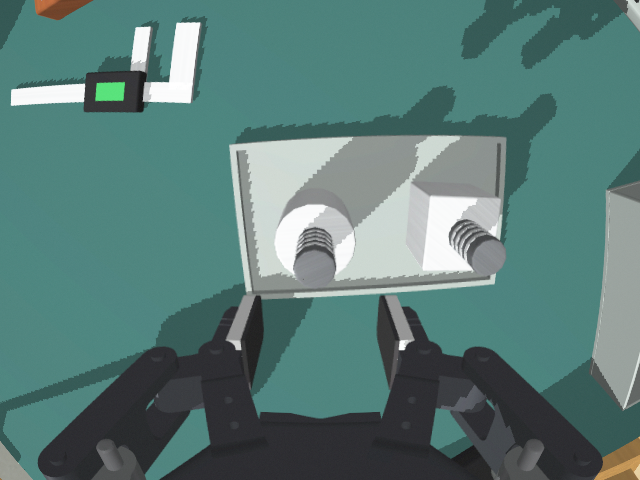

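View pics/s5.png

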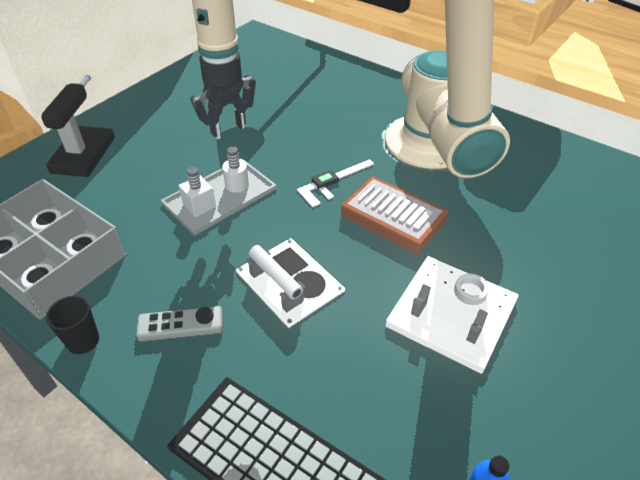

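```bash
python3 -c "
from h import *
go(.578,-.035,.25,-14)"
```

```text
t 17.65 pos [ 0.4125 -0.2632  0.1465] az -14.0 w 0.0496 F [-0.5  0.3 -0.9]
d cm (now axes) [ 26.13  10.59 -10.35]  (target axes) [ 26.15  10.53 -10.35]  rot deg [0.3  0.11 0.  ]
```

>>> servo_tool(
  deltas=[1,0,-1.5,0.2,0,0,3,1,-2,0,0,0,3.5,1.5,-2,0,0,0,3.5,1.5,-2,0,0,0,3.5,1.5,-2,0,0,0,3.5,1.5,-1.3,0,0,0,3,1.5,0,0,0,0,2.5,1,0,0,0,0,1.5,0.6,0,0,0,0,0,0,0,0,0,0],
)

```text
clock: 18.65
position: [0.5728, -0.0354, 0.2448]
ee_rot: [-0.008, 0.789, 0.614, -0.005]
contact_force: [0.3, -0.1, 0.7]
width: 0.0499
```

```bash
python3 -c "
from h import *
go(.578,-.035,.25,-14)"
```

```text
t 18.65 pos [ 0.5728 -0.0354  0.2448] az -14.2 w 0.0499 F [ 0.3 -0.1  0.7]
d cm (now axes) [ 0.16  0.49 -0.53]  (target axes) [ 0.16  0.5  -0.52]  rot deg [-1.12 -0.13 -0.21]
```

>>> servo_tool(
  deltas=[0.1,0.3,-0.3,-0.6,-0.1,-0.2,0,0.1,0,-0.4,0,0,0,0,0,0,0,0,0,0,0,0,0,0],
)

```text
clock: 19.05
position: [0.5743, -0.0387, 0.2462]
ee_rot: [-0.001, 0.789, 0.615, -0.003]
contact_force: [0.5, -0.3, -0.1]
width: 0.0501
```

```bash
python3 snap.py wrist w6; python3 -c "
from h import *
go(.578,-.035,.25,-14)
z=load('pics/w6.npz')
c=cv2.resize(z['p'][70:270,200:420,::-1],None,fx=3,fy=3,interpolation=cv2.INTER_CUBIC);cv2.imwrite('pics/c6.png',c)"
```

```text
t 19.1 pos [ 0.5743 -0.0388  0.2462] az -14.16 w 0.0503 F [ 0.1  0.6 -0.8]
d cm (now axes) [ 0.46  0.26 -0.38]  (target axes) [ 0.46  0.27 -0.38]  rot deg [-0.32  0.16 -0.16]
```

View pics/c6.png

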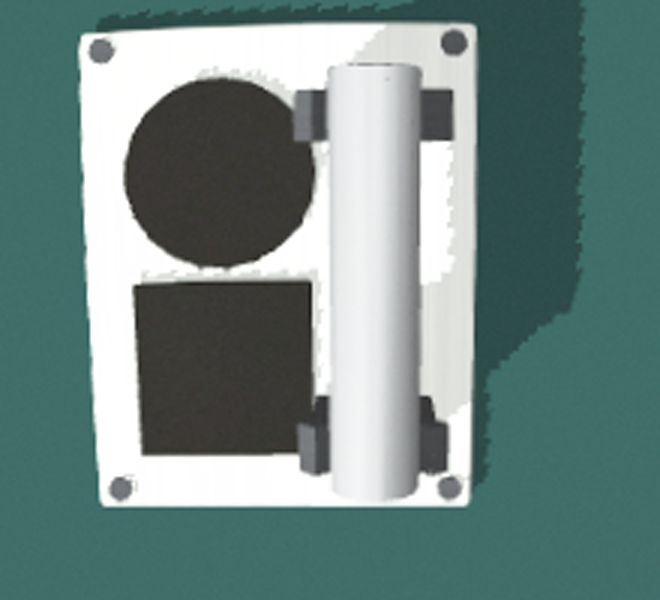

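```bash
cat > meas.py <<'E'
from h import *
z=load("pics/w6.npz"); p=z["p"].astype(int); P=cloud(z,True); H=P[...,2]
g=p.max(2)
m=((g<75)&(p.max(2)-p.min(2)<25)).astype(np.uint8); m[:70]=0;m[270:]=0;m[:,:230]=0;m[:,:]*=1;m[:,310:]=0
n,l,s,ce=cv2.connectedComponentsWithStats(m)
for i in range(1,n):
    if s[i][4]>800:
        cs,_=cv2.findContours((l==i).astype(np.uint8),cv2.RETR_EXTERNAL,cv2.CHAIN_APPROX_NONE); pc=max(cs,key=len)[:,0].astype(float)
        W=(onplane(z,pc,.012,True)[:,:2]*1000).astype(np.float32)
        print(s[i],"minrect",np.round(np.array(cv2.minAreaRect(W)[0]),1),cv2.minAreaRect(W)[1:],"circ",cv2.minEnclosingCircle(W),"cent",onplane(z,ce[i:i+1],.012,True)[0].round(4))
# base
hsv=cv2.cvtColor(z["p"],cv2.COLOR_RGB2HSV)
b=((hsv[...,1]<60)|(H>.006)&(H<.09)).astype(np.uint8); b[:70]=0;b[270:]=0;b[:,:215]=0;b[:,385:]=0
b=cv2.morphologyEx(b,cv2.MORPH_OPEN,np.ones((5,5)))
cs,_=cv2.findContours(b,cv2.RETR_EXTERNAL,cv2.CHAIN_APPROX_NONE); pc=max(cs,key=len)[:,0]
W=(onplane(z,pc,.008,True)[:,:2]*1000).astype(np.float32); print("base",cv2.minAreaRect(W))
# tube by depth
mm=np.zeros(H.shape,bool); mm[75:260,300:350]=((H>.0655)&(H<.075))[75:260,300:350]
Q=P[mm]; print(len(Q),np.median(Q,0)); 
L=cv2.fitLine(Q[:,:2].astype(np.float32),cv2.DIST_HUBER,0,.01,.01).ravel(); d=L[:2]*np.sign(L[1]); c=L[2:]
s_=(Q[:,:2]-c)@d; print("dir",d,np.degrees(np.arctan2(-d[0],d[1])),"ext",s_.min(),s_.max(),np.ptp(s_),"centre",c+d*(s_.min()+s_.max())/2, Q[:,2].max())
E
python3 meas.py
```

```text
[ 242   96   63   63 3035] minrect [544.7  43.8] ((62.6229133605957, 63.63483428955078), 16.208894729614258) circ ((545.3098754882812, 43.95018005371094), 32.13432312011719) cent [0.5453 0.0438 0.012 ]
[ 245  164   64   57 3272] minrect [531.3 -21.9] ((59.63874435424805, 65.31089782714844), 75.6882553100586) circ ((529.31640625, -21.430410385131836), 41.84503936767578) cent [ 0.5299 -0.0209  0.012 ]
base ((555.8743896484375, 6.6475982666015625), (169.69503784179688, 135.84274291992188), 75.9205322265625)
2790 [0.58822972 0.00367182 0.06770863]
dir [0.24323833 0.96996653] -14.077748 ext -0.06834809951585907 0.06195689358480463 0.1303049931006637 centre [ 0.58734502 -0.00083296] 0.0705947278943641
```

```bash
python3 -c "
from h import *
go(.5873,-.0008,.1,-14.1)"
```

```text
t 19.1 pos [ 0.5743 -0.0388  0.2462] az -14.16 w 0.0503 F [ 0.1  0.6 -0.8]
d cm (now axes) [ 4.04  0.41 14.61]  (target axes) [ 4.    0.34 14.62]  rot deg [-0.32  0.16 -0.06]
```

>>> servo_tool(
  deltas=[1.5,0.1,1,-0.3,0.1,0,1.5,0.1,2,0,0,0,1,0.1,2.5,0,0,0,0.2,0,2.5,0,0,0,0.2,0,2.5,0,0,0,0.1,0,2,0,0,0,0,0,1,0,0,0,0,0,0,0,0,0],
  jaw=6,
)

```text
clock: 19.9
position: [0.5891, 0.0103, 0.1044]
ee_rot: [0.0, 0.79, 0.613, 0.002]
contact_force: [-0.6, -0.5, 0.4]
width: 0.0599
```

```bash
python3 -c "
from h import *
go(.5873,-.0008,.036,-14.1)"
```

```text
t 19.9 pos [0.5891 0.0103 0.1044] az -14.36 w 0.0599 F [-0.6 -0.5  0.4]
d cm (now axes) [-1.14  0.08  6.84]  (target axes) [-1.12  0.1   6.84]  rot deg [ 0.17 -0.19 -0.26]
```

>>> servo_tool(
  deltas=[-0.5,0.05,0.3,0.1,-0.2,-0.2,-0.4,0,0.8,0,0,0,-0.1,0,1,0,0,0,0,0,1,0,0,0,0,0,0,0,0,0],
)

```text
clock: 20.4
position: [0.5892, -0.0008, 0.0738]
ee_rot: [0.003, 0.789, 0.614, 0.002]
contact_force: [-1.0, 0.3, 0.1]
width: 0.0601
```

```bash
python3 -c "
from h import *
go(.5873,-.0008,.036,-14.1)"
```

```text
t 20.4 pos [ 0.5892 -0.0008  0.0738] az -14.18 w 0.0601 F [-1.   0.3  0.1]
d cm (now axes) [-0.05 -0.21  3.78]  (target axes) [-0.05 -0.18  3.78]  rot deg [ 0.4  -0.02 -0.08]
```

>>> servo_tool(
  deltas=[0,-0.15,0.3,0.3,0,0,0,-0.05,0.9,0,0,0,0,0,1,0,0,0,0,0,0.8,0,0,0,0,0,0.3,0,0,0,0,0,0,0,0,0],
)

```text
clock: 21.0
position: [0.5874, -0.0002, 0.0377]
ee_rot: [0.0, 0.789, 0.614, 0.001]
contact_force: [-0.1, 0.0, -0.5]
width: 0.0602
```

```bash
python3 -c "
from h import *
go(.5873,-.0008,.036,-14.1)"
```

```text
t 21.0 pos [ 5.874e-01 -2.000e-04  3.770e-02] az -14.2 w 0.0602 F [-0.1  0.  -0.5]
d cm (now axes) [-0.06  0.01  0.17]  (target axes) [-0.06  0.01  0.17]  rot deg [ 0.08 -0.03 -0.1 ]
```

>>> servo_tool(
  deltas=[-0.06,0,0.17,0,0,0,0,0,0,0,0,0,0,0,0,0,0,0,0,0,0,0,0,0,0,0,0,0,0,0,0,0,0,0,0,0],
  jaw=2,
)

```text
clock: 21.6
position: [0.5871, -0.0006, 0.0363]
ee_rot: [0.0, 0.789, 0.614, 0.001]
contact_force: [-0.9, -0.3, -0.4]
width: 0.026
```

```bash
python3 -c "
from h import *
go(.5873,-.0008,.036,-14.1)"
```

```text
t 21.6 pos [ 0.5871 -0.0006  0.0363] az -14.17 w 0.026 F [-0.9 -0.3 -0.4]
d cm (now axes) [-0.01  0.02  0.03]  (target axes) [-0.01  0.02  0.03]  rot deg [ 0.08 -0.04 -0.07]
```

>>> servo_tool(
  deltas=[0,0,-0.5,0,0,0,0,0,-1.5,0,0,0,0,0,-2,0,0,0,0,0,-2.5,0,0,0,0,0,-2.5,0,0,-3,0,0,-2.5,0,0,-6,0,0,-1.5,0,0,-6,0,0,-0.5,0,0,-3,0,0,0,0,0,0],
)

```text
clock: 22.5
position: [0.5836, -0.0005, 0.1736]
ee_rot: [-0.003, 0.679, 0.734, -0.002]
contact_force: [0.2, 0.4, -4.8]
width: 0.0263
```

```bash
python3 snap.py wrist w7; python3 snap.py side sd7; python3 -c "
from h import *
go(.46,.18,.20,4)"
```

```text
t 22.6 pos [ 5.829e-01 -5.000e-04  1.725e-01] az 4.42 w 0.0261 F [-0.1  0.2 -4.3]
d cm (now axes) [ 18.95 -10.89  -2.59]  (target axes) [ 18.86 -11.01  -2.75]  rot deg [-0.58 -0.14  0.42]
```

View pics/w7.png

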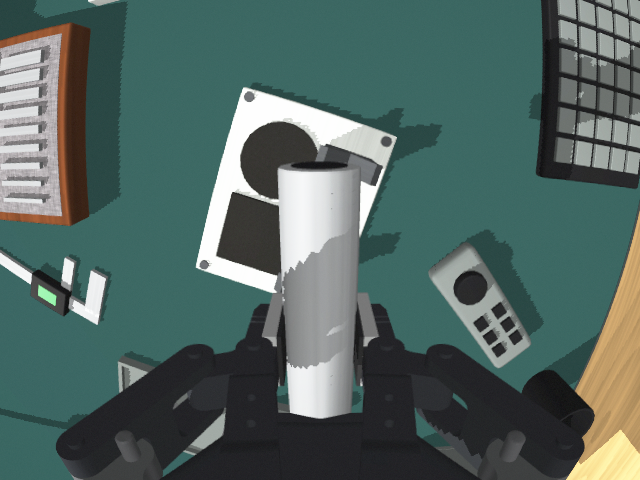

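View pics/sd7.png

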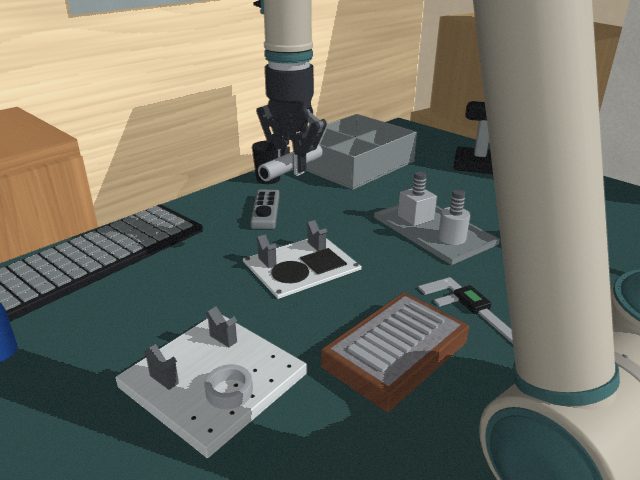

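>>> servo_tool(
  deltas=[1.5,-1,-0.7,-0.3,0,0.3,3,-1.8,-0.7,-0.3,0,0.1,3.5,-2,-0.7,0,0,0,3.5,-2,-0.6,0,0,0,3,-1.8,0,0,0,0,2.5,-1.4,0,0,0,0,1.5,-0.8,0,0,0,0,0,0,0,0,0,0],
)

```text
clock: 23.4
position: [0.4496, 0.185, 0.1959]
ee_rot: [-0.007, 0.686, 0.728, -0.003]
contact_force: [-0.6, -0.0, -4.3]
width: 0.0263
```

```bash
python3 -c "
from h import *
go(.46,.18,.20,4)"; python3 snap.py wrist w8
```

```text
t 23.4 pos [0.4496 0.185  0.1959] az 3.41 w 0.0263 F [-0.6 -0.  -4.3]
d cm (now axes) [-0.55  1.   -0.43]  (target axes) [-0.57  1.   -0.41]  rot deg [-0.82 -0.34 -0.6 ]
```

View pics/w8.png

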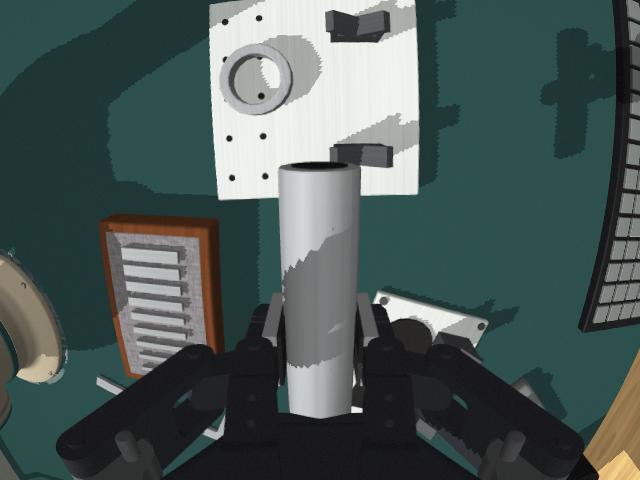

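Run:
```python
from h import *
z=load("pics/w8.npz"); P=cloud(z,True); H=P[...,2]
pl=np.zeros(H.shape,np.uint8); pl[:205,190:440]=((H>.012)&(H<.028))[:205,190:440]
pl=cv2.morphologyEx(pl,cv2.MORPH_OPEN,np.ones((3,3)))
Q=P[pl>0]; print("plate z",np.median(Q[:,2]))
def line(px):
    W=onplane(z,px,.020,True)[:,:2].astype(np.float32)*1000
    L=cv2.fitLine(W,cv2.DIST_HUBER,0,.01,.01).ravel(); return L
rows=range(20,185)
Lft=[(np.nonzero(pl[v])[0].min()-.5,v) for v in rows]; Rgt=[(np.nonzero(pl[v])[0].max()+.5,v) for v in rows]
cols=list(range(225,275))+list(range(370,410)); Bot=[(u,np.nonzero(pl[:,u])[0].max()+.5) for u in cols]
A,B,C=line(Lft),line(Rgt),line(Bot)
for n,L in zip("LRB",(A,B,C)): print(n,L.round(3), "ang",np.degrees(np.arctan2(L[1],L[0])).round(2))
d=(A[:2]*np.sign(A[1])+B[:2]*np.sign(B[1])); d/=np.linalg.norm(d); nrm=np.array([d[1],-d[0]])
a,b,c=A[2:]@nrm,B[2:]@nrm,C[2:]@d
print("yaw",np.degrees(np.arctan2(-d[0],d[1])),"width",b-a,"centre->",nrm*(a+b)/2+d*(c+90),"vee->",nrm*((a+b)/2+35)+d*(c+90))
v=np.zeros(H.shape,np.uint8); v[:165,300:420]=((H>.035)&(H<.08))[:165,300:420]
n,l,s,ce=cv2.connectedComponentsWithStats(v)
for i in range(1,n):
    if s[i][4]>100:
        q=P[l==i]; t=q[:,:2]*1000; uu=t@nrm-(a+b)/2; vv=t@d-(c+90)
        k=q[:,2]>.058
        print(s[i],"z",q[:,2].max().round(4),"x' ",np.percentile(uu,[1,99]).round(1),"y'",np.percentile(vv,[1,99]).round(1),"top x'",np.percentile(uu[k],[1,50,99]).round(1),"y'",np.percentile(vv[k],[1,50,99]).round(1))
```

```text
plate z 0.0198474208980014
L [ 8.90000e-02 -9.96000e-01  3.47522e+02  2.79477e+02] ang -84.92
R [ 8.70000e-02 -9.96000e-01  5.26028e+02  2.89206e+02] ang -85.0
B [9.96000e-01 8.80000e-02 4.10649e+02 1.96845e+02] ang 5.05
yaw 5.044714 width 178.67001 centre-> [436.32312 289.46094] vee-> [471.18756 292.5386 ]
[ 325   10   66   29 1603] z 0.0673 x'  [11.4 58.1] y' [43.1 59.3] top x' [10.9 44.5 58.5] y' [43.2 51.1 59.4]
[ 330  144   63   21 1203] z 0.067 x'  [11.7 58.3] y' [-58.9 -44.1] top x' [11.6 47.  58.4] y' [-58.1 -50.5 -44.5]
```

Run:
```python
from h import *
from rig import manip
z=load("pics/w8.npz"); P=cloud(z,True)
T,p=tool(manip.get_state())
L=(P-p)@T*1000
m=np.zeros(P.shape[:2],bool); m[140:420,280:362]=1
m&=(L[...,2]<-25)&(L[...,2]>-45)&(abs(L[...,1])<10)
q=L[m]; print(len(q),np.percentile(q[:,0],[0,.3,50,99.7,100]).round(1))
# top ridge per tool x -> slope
for a in range(-60,65,15):
    k=q[abs(q[:,0]-a)<7]; 
    if len(k)>20: print(a,np.percentile(k[:,2],3).round(2), len(k))
go(.4712,.2925,.12,5.0)
```

```text
14206 [-35.2 -32.8  28.8  66.   66.2]
-30 -32.65 833
-15 -32.76 1336
0 -32.79 1611
15 -32.87 1939
30 -32.9 2263
45 -32.97 2584
60 -32.97 2779
t 23.45 pos [0.4503 0.1841 0.1959] az 3.39 w 0.0262 F [-0.2  0.1 -3.6]
d cm (now axes) [10.66  2.84  7.6 ]  (target axes) [10.62  3.03  7.59]  rot deg [-0.8  -0.3  -1.61]
```

>>> servo_tool(
  deltas=[1,0.3,0.3,-0.3,-0.2,-0.6,2.3,0.7,1,-0.3,0,-0.6,2.5,0.7,1.5,0,0,-0.3,2.5,0.7,1.5,0,0,0,1.5,0.4,1.5,0,0,0,0.5,0.1,1,0,0,0,0,0,0,0,0,0],
)

```text
clock: 24.15
position: [0.4758, 0.2906, 0.1228]
ee_rot: [0.0, 0.678, 0.735, -0.001]
contact_force: [-0.5, -0.1, -3.4]
width: 0.0261
```

```bash
python3 -c "
from h import *
go(.4713,.2915,.048,5.0)"
```

```text
t 24.15 pos [0.4758 0.2906 0.1228] az 4.55 w 0.0261 F [-0.5 -0.1 -3.4]
d cm (now axes) [ 0.14 -0.43  7.48]  (target axes) [ 0.13 -0.44  7.48]  rot deg [-0.05  0.1  -0.45]
```

>>> servo_tool(
  deltas=[0.1,-0.3,0.3,0,0.1,-0.4,0,-0.15,1,0,0,0,0,0,1,0,0,0,0,0,1,0,0,0,0,0,0.7,0,0,0,0,0,0,0,0,0],
)

```text
clock: 24.75
position: [0.4708, 0.2876, 0.0805]
ee_rot: [0.0, 0.677, 0.736, -0.001]
contact_force: [-0.5, -0.3, -4.1]
width: 0.0264
```

```bash
python3 -c "
from h import *
go(.4713,.2915,.048,5.0)"
```

```text
t 24.75 pos [0.4708 0.2876 0.0805] az 4.81 w 0.0264 F [-0.5 -0.3 -4.1]
d cm (now axes) [0.39 0.08 3.25]  (target axes) [0.38 0.08 3.25]  rot deg [-0.02  0.09 -0.19]
```

>>> servo_tool(
  deltas=[0.25,0.08,0.3,0,0.1,-0.2,0.15,0,0.7,0,0,0,0,0,0.7,0,0,0,0,0,0.3,0,0,0,0,0,0,0,0,0],
)

```text
clock: 25.25
position: [0.4721, 0.2925, 0.0592]
ee_rot: [0.0, 0.675, 0.737, 0.001]
contact_force: [-0.2, -0.4, -4.6]
width: 0.0262
```

```bash
python3 -c "
from h import *
go(.4713,.2915,.048,5.0)"
```

```text
t 25.25 pos [0.4721 0.2925 0.0592] az 5.03 w 0.0262 F [-0.2 -0.4 -4.6]
d cm (now axes) [-0.09 -0.09  1.12]  (target axes) [-0.09 -0.09  1.12]  rot deg [ 0.06 -0.05  0.03]
```

>>> servo_tool(
  deltas=[-0.08,-0.08,0.3,0,0,0,0,0,0.4,0,0,0,0,0,0.2,0,0,0,0,0,0,0,0,0],
)

```text
clock: 25.65
position: [0.4716, 0.2916, 0.0497]
ee_rot: [0.0, 0.675, 0.738, 0.001]
contact_force: [0.2, -1.0, -4.4]
width: 0.0262
```

```bash
python3 -c "
from h import *
go(.4713,.2915,.048,5.0)"
```

```text
t 25.65 pos [0.4716 0.2916 0.0497] az 5.04 w 0.0262 F [ 0.2 -1.  -4.4]
d cm (now axes) [-0.01 -0.04  0.17]  (target axes) [-0.01 -0.03  0.17]  rot deg [ 0.1  -0.06  0.04]
```

>>> servo_tool(
  deltas=[0,-0.05,0.2,0,0,0,0,0,0.1,0,0,0],
)

```text
clock: 25.85
position: [0.4714, 0.2918, 0.0486]
ee_rot: [0.0, 0.675, 0.737, 0.001]
contact_force: [-2.8, -0.5, 4.6]
width: 0.0265
```

```bash
python3 -c "
from h import *
go(.4713,.2915,.048,5.0)"
```

```text
t 25.85 pos [0.4714 0.2918 0.0486] az 5.03 w 0.0265 F [-2.8 -0.5  4.6]
d cm (now axes) [-0.03 -0.01  0.06]  (target axes) [-0.03 -0.01  0.06]  rot deg [ 0.16 -0.08  0.03]
```

>>> servo_tool(
  deltas=[0,0,0,0,0,0,0,0,0,0,0,0,0,0,0,0,0,0],
  jaw=5,
)

```text
clock: 26.15
position: [0.4733, 0.2926, 0.0502]
ee_rot: [0.001, 0.675, 0.737, 0.004]
contact_force: [-0.0, -0.5, 0.3]
width: 0.0498
```

```bash
python3 -c "
from h import *
go(.4713,.2915,.048,5.0)"
```

```text
t 26.15 pos [0.4733 0.2926 0.0502] az 5.03 w 0.0498 F [-0.  -0.5  0.3]
d cm (now axes) [-0.09 -0.21  0.22]  (target axes) [-0.09 -0.2   0.22]  rot deg [ 0.44 -0.18  0.03]
```

>>> servo_tool(
  deltas=[0,-0.2,-0.5,0.4,-0.2,0,0,0,-1.5,0,0,0,0,0,-2.5,0,0,0,0,0,-3,0,0,0,-1.5,0,-3,0,0,0,-2.5,0,-3,0,0,0,-2.5,0,-2,0,0,0,-1,0,0,0,0,0,0,0,0,0,0,0],
)

```text
clock: 27.05
position: [0.4784, 0.2167, 0.213]
ee_rot: [0.001, 0.675, 0.738, 0.0]
contact_force: [-0.2, 0.5, -0.0]
width: 0.0502
```

```bash
python3 snap.py wrist w9
python3 - <<'E'
from h import *
go(.4713,.2515,.22,5.0)
z=load("pics/w9.npz"); P=cloud(z,True); H=P[...,2]
d=np.array([-np.sin(np.radians(5.04)),np.cos(np.radians(5.04))]); n=np.array([d[1],-d[0]]); v0=np.array([471.2,292.5])
m=np.zeros(H.shape,bool); m[20:320,230:420]=((H>.0775)&(H<.09))[20:320,230:420]
q=P[m]*1000; L=cv2.fitLine(q[:,:2].astype(np.float32),cv2.DIST_HUBER,0,.01,.01).ravel(); dd=L[:2]*np.sign(L[1])
u=(q[:,:2]-v0)@n; v=(q[:,:2]-v0)@d
print(len(q),"yaw",np.degrees(np.arctan2(-dd[0],dd[1])),"u",np.median(u),"v",v.min(),v.max(),"mid",(v.min()+v.max())/2,"top z",np.percentile(q[:,2],[5,50,98]))
for s in (-50,0,50):
    k=abs(v-s)<8; print(s,np.median(u[k]).round(2),np.percentile(q[k,2],95).round(2))
# supports
v_=np.zeros(H.shape,bool); v_[20:320,230:420]=((H>.045)&(H<.0675))[20:320,230:420]
q=P[v_]*1000; u=(q[:,:2]-v0)@n; v=(q[:,:2]-v0)@d; k=abs(u)<26
for lo,hi in((-75,-30),(30,75)):
    kk=k&(v>lo)&(v<hi)&((abs(u)>15)); print("sup",kk.sum(),np.percentile(v[kk],[2,50,98]).round(1),np.percentile(u[kk],[1,99]).round(1))
E
```

```text
t 27.1 pos [0.4785 0.2173 0.2129] az 5.15 w 0.0501 F [0.7 0.3 0.5]
d cm (now axes) [ 3.47 -0.41 -0.71]  (target axes) [ 3.47 -0.42 -0.71]  rot deg [0.08 0.04 0.15]
3895 yaw 5.0431566 u -0.4130680373276055 v -66.25125232309884 63.61854978047327 mid -1.316351271312783 top z [77.86102211 79.63376309 81.59298271]
-50 -0.42 81.16
0 0.31 81.22
50 -0.43 81.41
sup 465 [-60.2 -51.4 -44. ] [-24.   23.1]
sup 481 [43.7 50.9 59. ] [-23.8  23.6]
```

View pics/w9.png

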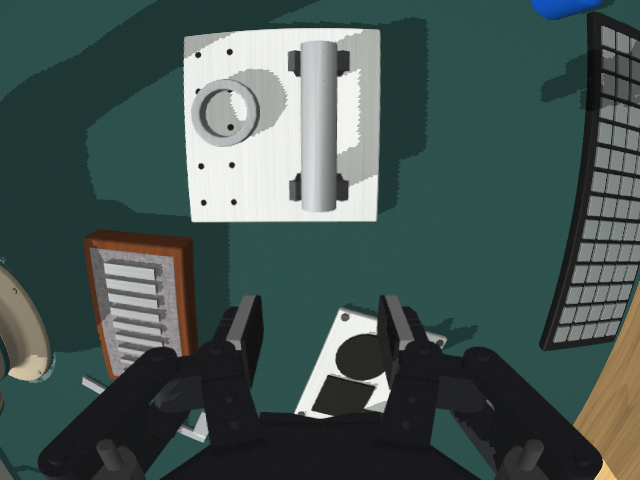

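>>> servo_tool(
  deltas=[-1,0,-0.5,0,0,6,-2,0,-0.5,0,0,6,-2,0,0,0,0,5,0,0,0,0,0,1,0,0,0,0,0,0],
)

```text
clock: 27.6
position: [0.4732, 0.1709, 0.2162]
ee_rot: [-0.004, 0.784, 0.62, -0.004]
contact_force: [0.0, -0.2, -0.1]
width: 0.0499
```

```bash
python3 -c "
from h import *
go(.46,-.235,.24,-14)"
```

```text
t 27.6 pos [0.4732 0.1709 0.2162] az -13.33 w 0.0499 F [ 0.  -0.2 -0.1]
d cm (now axes) [-39.8    8.05  -2.43]  (target axes) [-39.7    8.54  -2.38]  rot deg [-0.64  0.07  0.67]
```

>>> servo_tool(
  deltas=[-2,0.5,-0.5,-0.4,0,0.4,-4,0.9,-0.5,-0.3,0,0.2,-4.3,0.9,-0.5,0,0,0,-4.3,0.9,-0.5,0,0,0,-4.3,0.9,-0.4,0,0,0,-4.3,0.9,0,0,0,0,-4.3,0.9,0,0,0,0,-4.3,0.9,0,0,0,0,-3.5,0.8,0,0,0,0,-2.5,0.6,0,0,0,0,-1,0.2,0,0,0,0,0,0,0,0,0,0],
)

```text
clock: 28.8
position: [0.4727, -0.2261, 0.2296]
ee_rot: [-0.007, 0.778, 0.628, 0.002]
contact_force: [-0.3, -0.0, 0.3]
width: 0.0501
```

```bash
python3 snap.py wrist w10
python3 - <<'E'
from h import *
go(.4113,-.2624,.15,-14)
z=load("pics/w10.npz"); P=cloud(z,True); H=P[...,2]
m=((H>.092)&(H<.115)).astype(np.uint8); m[340:]=0; m[:60]=0
m=cv2.morphologyEx(m,cv2.MORPH_OPEN,np.ones((3,3)))
n,l,s,ce=cv2.connectedComponentsWithStats(m)
for i in range(1,n):
    if s[i][4]>150:
        k=(l==i)&(H>.101); v,u=np.nonzero(k); print(s[i],onplane(z,[[u.mean(),v.mean()]],.105,True)[0].round(4),np.median(P[k],0).round(4))
# square block top z=.061
b=((H>.056)&(H<.066)).astype(np.uint8); b[340:]=0; b[:60]=0; b=cv2.morphologyEx(b,cv2.MORPH_OPEN,np.ones((5,5)))
n,l,s,ce=cv2.connectedComponentsWithStats(b)
for i in range(1,n):
    if s[i][4]>300:
        q=(P[l==i][:,:2]*1000).astype(np.float32); print(s[i],cv2.minAreaRect(q))
E
```

```text
t 28.85 pos [ 0.4726 -0.2252  0.2296] az -12.14 w 0.05 F [ 0.5 -0.  -0.5]
d cm (now axes) [-5.02 -5.15  7.94]  (target axes) [-5.09 -5.05  7.96]  rot deg [-0.49 -0.64  1.85]
[367 267  30  31 709] [ 0.5113 -0.2798  0.105 ] [ 0.5114 -0.2801  0.1045]
[243 270  31  30 697] [ 0.4131 -0.2605  0.105 ] [ 0.4134 -0.2607  0.1045]
[ 345  235   62   57 2232] ((511.6192626953125, -281.36114501953125), (54.78245162963867, 54.529624938964844), 75.56758117675781)
[ 237  240   57   51 1520] ((413.9273376464844, -259.455078125), (45.57360076904297, 53.003639221191406), 56.900875091552734)
```

View pics/w10.png

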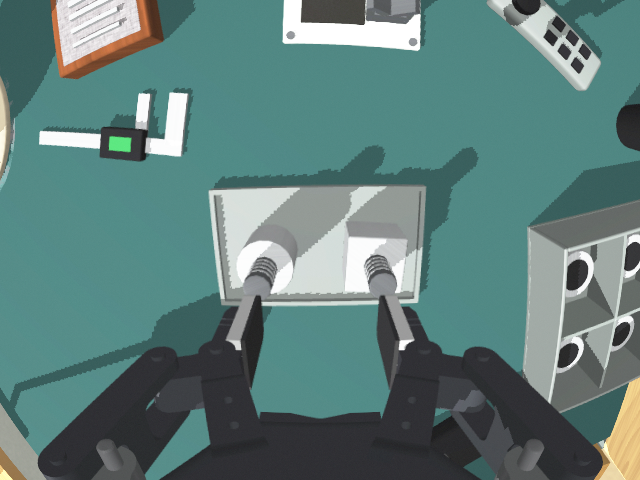

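```bash
python3 -c "
from h import *
go(.4127,-.261,.15,-14)"
```

```text
t 28.85 pos [ 0.4726 -0.2252  0.2296] az -12.14 w 0.05 F [ 0.5 -0.  -0.5]
d cm (now axes) [-4.85 -5.04  7.94]  (target axes) [-4.92 -4.95  7.96]  rot deg [-0.49 -0.64  1.85]
```

>>> servo_tool(
  deltas=[-1,-1,0.5,-0.3,-0.3,0.8,-1.5,-1.5,1.2,-0.2,-0.3,0.8,-1.5,-1.5,1.5,0,0,0,-1,-1,1.5,0,0,0,0,0,1.5,0,0,0,0,0,1,0,0,0,0,0,0,0,0,0],
)

```text
clock: 29.55
position: [0.4069, -0.2529, 0.154]
ee_rot: [-0.002, 0.783, 0.621, 0.001]
contact_force: [-0.6, 0.3, -0.4]
width: 0.0495
```

```bash
python3 -c "
from h import *
go(.4127,-.261,.0675,-14)"
```

```text
t 29.55 pos [ 0.4069 -0.2529  0.154 ] az -13.16 w 0.0495 F [-0.6  0.3 -0.4]
d cm (now axes) [-0.68  0.76  8.65]  (target axes) [-0.65  0.76  8.65]  rot deg [-0.09 -0.16  0.84]
```

>>> servo_tool(
  deltas=[-0.4,0.4,0.3,0,-0.2,0.6,-0.3,0.3,0.8,0,0,0.2,0,0.1,1.2,0,0,0,0,0,1.2,0,0,0,0,0,1,0,0,0,0,0,0,0,0,0],
)

```text
clock: 30.15
position: [0.4173, -0.2633, 0.1086]
ee_rot: [0.003, 0.787, 0.617, -0.0]
contact_force: [-0.3, -0.8, 0.6]
width: 0.0499
```

```bash
python3 -c "
from h import *
go(.4127,-.261,.0675,-14)"
```

```text
t 30.15 pos [ 0.4173 -0.2633  0.1086] az -13.86 w 0.0499 F [-0.3 -0.8  0.6]
d cm (now axes) [ 0.13 -0.52  4.11]  (target axes) [ 0.11 -0.5   4.11]  rot deg [0.29 0.25 0.14]
```

>>> servo_tool(
  deltas=[0.1,-0.3,0.2,0.2,0.2,0.1,0,-0.15,0.8,0,0,0,0,0,1,0,0,0,0,0,1,0,0,0,0,0,0.4,0,0,0,0,0,0,0,0,0],
)

```text
clock: 30.75
position: [0.4137, -0.2619, 0.0725]
ee_rot: [0.002, 0.788, 0.616, 0.0]
contact_force: [-0.9, 0.1, -0.9]
width: 0.0501
```

```bash
python3 -c "
from h import *
go(.4127,-.261,.0675,-14)"
```

```text
t 30.75 pos [ 0.4137 -0.2619  0.0725] az -13.96 w 0.0501 F [-0.9  0.1 -0.9]
d cm (now axes) [ 0.06 -0.12  0.49]  (target axes) [ 0.06 -0.12  0.5 ]  rot deg [0.17 0.08 0.04]
```

>>> servo_tool(
  deltas=[0.05,-0.1,0.25,0.15,0,0,0,0,0.2,0,0,0,0,0,0,0,0,0],
)

```text
clock: 31.05
position: [0.413, -0.2613, 0.0677]
ee_rot: [0.001, 0.788, 0.616, -0.0]
contact_force: [0.6, -0.3, -0.4]
width: 0.0498
```

>>> servo_tool(
  deltas=[0,0,0,0,0,0,0,0,0,0,0,0,0,0,0,0,0,0,0,0,0,0,0,0,0,0,0,0,0,0],
  jaw=1.5,
)

```text
clock: 31.55
position: [0.413, -0.2613, 0.068]
ee_rot: [0.001, 0.788, 0.616, -0.001]
contact_force: [0.7, 0.2, 0.0]
width: 0.0224
```

>>> servo_tool(
  deltas=[0,0,-0.5,0,0,0,0,0,-1.5,0,0,0,0,0,-1.5,0,0,0,0,0,-1.5,0,0,0,0,0,-1.5,0,0,0,0,0,-1,0,0,0,0,0,0,0,0,0],
)

```text
clock: 32.25
position: [0.4097, -0.2582, 0.143]
ee_rot: [-0.005, 0.788, 0.616, -0.001]
contact_force: [0.2, -1.4, -4.0]
width: 0.0225
```

```bash
python3 snap.py wrist w11
python3 - <<'E'
from h import *
from rig import manip
go(.545,.044,.15,-14)
z=load("pics/w11.npz"); P=cloud(z,True)
T,p=tool(manip.get_state())
L=(P-p)@T*1000
# drum top: tool z about ... find
m=np.zeros(P.shape[:2],bool); m[180:420,230:410]=1
m&=(abs(L[...,1])<40)&(L[...,0]>-45)&(L[...,0]<45)
q=L[m]
h,e=np.histogram(q[:,2],bins=np.arange(-60,100,4)); print([(int(a),int(b)) for a,b in zip(e,h) if b>100])
E
```

```text
t 32.3 pos [ 0.4093 -0.2579  0.1423] az -13.96 w 0.0227 F [ 0.4 -0.4 -5.1]
d cm (now axes) [32.57  5.88 -0.7 ]  (target axes) [32.57  5.86 -0.77]  rot deg [-0.6  -0.23  0.04]
[(-60, 615), (-56, 809), (-52, 758), (-48, 944), (-44, 465), (-40, 3455), (-36, 719), (-32, 891), (-28, 665), (-24, 728), (-20, 608), (-16, 674), (-12, 470), (-8, 408), (-4, 199), (0, 194), (4, 3721), (8, 385), (12, 293), (16, 255), (20, 238), (24, 233), (28, 221), (32, 210), (36, 193), (40, 162), (44, 173), (48, 180), (52, 157), (56, 142)]
```

View pics/w11.png

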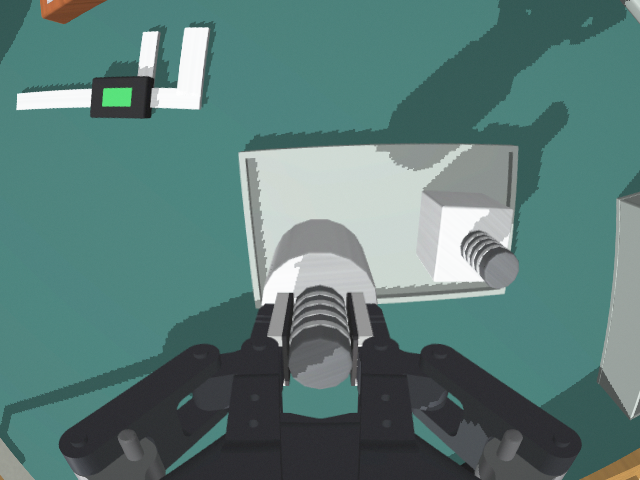

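```bash
cat > inhand.py <<'E'
import sys
from h import *
from rig import manip
s=manip.get_state(); T,p=tool(s)
z=load(f"pics/{sys.argv[1]}.npz"); P=cloud(z,True); L=(P-p)@T*1000
m=np.zeros(P.shape[:2],bool); m[180:420,230:410]=1
k=m&(L[...,2]<-36.5)&(L[...,2]>-42)&(abs(L[...,1])<4)
q=L[k]; print("grip top z",np.median(q[:,2]).round(1),"x",np.percentile(q[:,0],[1,99]).round(1),"mid",np.mean(np.percentile(q[:,0],[1,99])).round(2))
k=m&(L[...,2]<8)&(L[...,2]>2.5)&(abs(L[...,1])<4); q=L[k]; print("body top z",np.median(q[:,2]).round(1),"x max",np.percentile(q[:,0],[50,99]).round(1),"(27 if centred)")
k=m&(L[...,2]<8)&(L[...,2]>2.5)&(L[...,0]>2)&(abs(L[...,1])<40); q=L[k]; print("y ext",np.percentile(q[:,1],[.5,99.5]).round(1))
E
python3 inhand.py w11
```

```text
grip top z -37.5 x [-12.9   9.2] mid -1.86
body top z 6.4 x max [16.3 24.3] (27 if centred)
y ext [-24.5  25.1]
```

```bash
cat > inhand.py <<'E'
import sys
from h import *
z0=load("pics/w11.npz")
def run(n,scale=1):
    z=load(f"pics/{n}.npz"); u0=np.load("pics/wrist0.npz")
    # tool axes expressed in camera coords are constant
    A=np.array([[-0.001,-0.95,-0.311],[1,0,-0.001],[0.001,-0.311,0.95]]) # cam axes in tool (columns)
    U,_,V=np.linalg.svd(A); A=U@V; o=np.array([.0801,.0004,-.1423])
    R,t=Rt(z); P=cloud(z,True)
    C=(P@R.T+t)            # camera coords
    L=(C@A.T+o)*1000       # tool coords
    m=np.zeros(P.shape[:2],bool); m[180:420,230:410]=1
    k=m&(L[...,2]<-34)&(L[...,2]>-42)&(abs(L[...,1])<3)
    q=L[k]; zt=np.median(q[q[:,2]<-34][:,2])
    top=q[abs(q[:,2]-zt)<1.2]
    print(n,"grip top z",zt.round(1),"x",np.percentile(top[:,0],[1,99]).round(1),"mid",np.mean(np.percentile(top[:,0],[1,99])).round(2),"slope",np.polyfit(top[:,0],top[:,2],1)[0].round(3))
    k=m&(L[...,2]<9)&(L[...,2]>2.5)&(abs(L[...,1])<3); q=L[k]; print("  body top z",np.median(q[:,2]).round(1),"x max",np.percentile(q[:,0],[50,99]).round(1),"(27 if centred)")
for n in sys.argv[1:]: run(n)
E
python3 inhand.py w3 w11
```

```text
w3 grip top z -38.3 x [-12.4  10.1] mid -1.16 slope 0.004
  body top z 5.6 x max [17.9 25.6] (27 if centred)
w11 grip top z -36.6 x [-12.5   9.8] mid -1.36 slope -0.0
  body top z 7.2 x max [16.5 24.8] (27 if centred)
```

>>> servo_tool(
  deltas=[1.5,0.3,-0.3,-0.3,-0.2,0,3,0.5,-0.3,-0.2,0,0,4,0.7,-0.2,0,0,0,4,0.7,0,0,0,0,4,0.7,0,0,0,0,4,0.7,0,0,0,0,4,0.7,0,0,0,0,3.5,0.6,0,0,0,0,2.5,0.5,0,0,0,0,1,0.2,0,0,0,0,0,0,0,0,0,0],
)

```text
clock: 33.4
position: [0.5389, 0.0455, 0.1385]
ee_rot: [-0.008, 0.789, 0.614, -0.006]
contact_force: [-0.2, -0.5, -5.1]
width: 0.0226
```

```bash
python3 -c "
from h import *
go(.5451,.0444,.075,-14)"
```

```text
t 33.4 pos [0.5389 0.0455 0.1385] az -14.17 w 0.0226 F [-0.2 -0.5 -5.1]
d cm (now axes) [0.05 0.75 6.34]  (target axes) [0.04 0.63 6.35]  rot deg [-1.14  0.03 -0.17]
```

>>> servo_tool(
  deltas=[0,0.3,0,-0.6,0,0,0,0.3,0.5,-0.4,0,0,0.1,0.1,1,0,0,0,0.1,0,1,0,0,0,0,0,0.6,0,0,0,0,0,0,0,0,0],
)

```text
clock: 34.0
position: [0.5431, 0.0403, 0.1029]
ee_rot: [-0.001, 0.79, 0.613, -0.004]
contact_force: [-1.6, -0.1, -5.3]
width: 0.0226
```

```bash
python3 -c "
from h import *
go(.5451,.0444,.075,-14)"
```

```text
t 34.0 pos [0.5431 0.0403 0.1029] az -14.46 w 0.0226 F [-1.6 -0.1 -5.3]
d cm (now axes) [0.46 0.11 2.79]  (target axes) [0.44 0.1  2.79]  rot deg [-0.36  0.27 -0.46]
```

>>> servo_tool(
  deltas=[0.25,0.07,0.2,-0.2,0.2,-0.3,0.15,0.03,0.6,0,0,-0.1,0,0,0.6,0,0,0,0,0,0.4,0,0,0,0,0,0,0,0,0],
)

```text
clock: 34.5
position: [0.5454, 0.0442, 0.0835]
ee_rot: [-0.001, 0.788, 0.615, -0.001]
contact_force: [-0.1, 0.1, -4.3]
width: 0.0226
```

```bash
python3 -c "
from h import *
go(.5451,.0444,.075,-14)"
```

```text
t 34.5 pos [0.5454 0.0442 0.0835] az -14.03 w 0.0226 F [-0.1  0.1 -4.3]
d cm (now axes) [ 0.02 -0.03  0.85]  (target axes) [ 0.02 -0.03  0.85]  rot deg [-0.11  0.05 -0.03]
```

>>> servo_tool(
  deltas=[0,-0.03,0.3,0,0,0,0,0,0.35,0,0,0,0,0,0,0,0,0],
)

```text
clock: 34.8
position: [0.5453, 0.0443, 0.0767]
ee_rot: [-0.0, 0.788, 0.616, -0.001]
contact_force: [-0.6, 0.3, -3.7]
width: 0.0227
```

```bash
python3 -c "
from h import *
go(.5451,.0444,.075,-14)"
```

```text
t 34.8 pos [0.5453 0.0443 0.0767] az -14.01 w 0.0227 F [-0.6  0.3 -3.7]
d cm (now axes) [ 0.   -0.03  0.17]  (target axes) [ 0.   -0.03  0.17]  rot deg [-0.08  0.05 -0.01]
```

>>> servo_tool(
  deltas=[0,-0.03,0.2,0,0,0,0,0,0.1,0,0,0],
)

```text
clock: 35.0
position: [0.5455, 0.0445, 0.075]
ee_rot: [0.0, 0.788, 0.616, -0.0]
contact_force: [-4.2, 0.2, 8.2]
width: 0.0224
```

>>> servo_tool(
  deltas=[0,-0.05,-0.03,0,0,0],
)

```text
clock: 35.1
position: [0.5452, 0.0446, 0.0756]
ee_rot: [0.0, 0.788, 0.616, 0.0]
contact_force: [-0.5, 0.6, -3.9]
width: 0.0225
```

>>> servo_tool(
  deltas=[0,0,0,0,0,0,0,0,0,0,0,0,0,0,0,0,0,0],
  jaw=5,
)

```text
clock: 35.4
position: [0.5471, 0.0444, 0.0771]
ee_rot: [0.002, 0.788, 0.616, 0.002]
contact_force: [0.3, 0.8, 0.5]
width: 0.05
```

```bash
python3 -c "
from h import *
go(.5451,.0444,.075,-14)"
```

```text
t 35.4 pos [0.5471 0.0444 0.0771] az -14.01 w 0.05 F [0.3 0.8 0.5]
d cm (now axes) [-0.05 -0.19  0.21]  (target axes) [-0.05 -0.19  0.21]  rot deg [ 0.3  -0.03 -0.01]
```

>>> servo_tool(
  deltas=[0,-0.2,-0.5,0.3,0,0,0,0,-1.5,0,0,0,0,0,-2.5,0,0,0,-1,0,-3,0,0,0,-2,0,-3,0,0,0,-2.5,0,-3,0,0,0,-2,0,-2,0,0,0,0,0,0,0,0,0],
)

```text
clock: 36.2
position: [0.5268, -0.0298, 0.2404]
ee_rot: [0.0, 0.787, 0.616, 0.0]
contact_force: [0.2, 0.7, -0.4]
width: 0.05
```

```bash
python3 snap.py wrist w12
cat > chk.py <<'E'
import sys
from h import *
z=load(f"pics/{sys.argv[1]}.npz"); p=z["p"].astype(int); P=cloud(z,True); H=P[...,2]
m=((H>.100)&(H<.118)).astype(np.uint8); m[330:]=0
n,l,s,ce=cv2.connectedComponentsWithStats(m)
for i in range(1,n):
    if s[i][4]>150:
        k=(l==i)&(H>.1085); v,u=np.nonzero(k); 
        if len(u)>100: print("grip top",s[i],onplane(z,[[u.mean(),v.mean()]],.112,True)[0].round(4))
b=((H>.063)&(H<.073)).astype(np.uint8); b[330:]=0; b=cv2.morphologyEx(b,cv2.MORPH_OPEN,np.ones((5,5)))
n,l,s,ce=cv2.connectedComponentsWithStats(b)
for i in range(1,n):
    if s[i][4]>300:
        q=(P[l==i][:,:2]*1000).astype(np.float32); print("body top",s[i],cv2.minAreaRect(q),cv2.minEnclosingCircle(q))
hsv=cv2.cvtColor(z["p"],cv2.COLOR_RGB2HSV)
b=((hsv[...,1]<60)|(H>.006)&(H<.12)).astype(np.uint8); b[290:]=0
b=cv2.morphologyEx(b,cv2.MORPH_OPEN,np.ones((5,5)))
cs,_=cv2.findContours(b,cv2.RETR_EXTERNAL,cv2.CHAIN_APPROX_NONE)
for c in cs:
    if cv2.contourArea(c)>8000:
        W=(onplane(z,c[:,0],.008,True)[:,:2]*1000).astype(np.float32); r=cv2.minAreaRect(W)
        if abs(max(r[1])-170)<10: print("base",r)
g=p.max(2); m=((g<75)&(p.max(2)-p.min(2)<25)).astype(np.uint8); m[290:]=0
n,l,s,ce=cv2.connectedComponentsWithStats(m)
for i in range(1,n):
    if 1500<s[i][4]<5000:
        cs,_=cv2.findContours((l==i).astype(np.uint8),cv2.RETR_EXTERNAL,cv2.CHAIN_APPROX_NONE); pc=max(cs,key=len)[:,0].astype(float)
        W=(onplane(z,pc,.012,True)[:,:2]*1000).astype(np.float32); print("dark",s[i],cv2.minAreaRect(W))
E
python3 chk.py w12; echo; python3 chk.py w2; python3 -c "
from h import *
z=load('pics/w12.npz')
c=cv2.resize(z['p'][30:330,170:470,::-1],None,fx=2,fy=2,interpolation=cv2.INTER_CUBIC);cv2.imwrite('pics/c12.png',c)
go(.5113,-.2798,.15,-14)"
```

```text
grip top [303 112  33  32 833] [0.5445 0.0428 0.112 ]
body top [ 288   96   63   62 2257] ((544.5222778320312, 42.814212799072266), (52.196407318115234, 52.25082778930664), 75.33013916015625) ((544.4503173828125, 43.08906555175781), 27.09889793395996)
base ((555.489013671875, 6.547431945800781), (169.94366455078125, 135.62484741210938), 76.0479965209961)
dark [ 503    0  112   75 3091] ((848.7713623046875, 103.20669555664062), (149.12594604492188, 86.96310424804688), 3.0206801891326904)
dark [ 289  162   61   59 3507] ((528.4868774414062, -21.703868865966797), (60.291168212890625, 60.68543243408203), 76.07063293457031)
dark [ 583  243   57   47 2155] ((910.8828125, -219.3828125), (63.00233459472656, 150.20962524414062), 61.72966384887695)

grip top [320 122  30  29 666] [0.5448 0.0428 0.112 ]
grip top [320 200  28  29 635] [ 0.528  -0.0217  0.112 ]
body top [ 375   99   24  133 2766] ((587.2110595703125, -0.11154937744140625), (129.98495483398438, 21.660669326782227), 76.09883880615234) ((587.0753784179688, -0.30711227655410767), 65.32704162597656)
body top [ 305  106   56   56 1807]
[... 213 characters left out ...]
25, -22.33541488647461), (54.51294708251953, 53.85914611816406), 75.0271987915039) ((528.3836059570312, -22.068767547607422), 37.075584411621094)
base ((555.4253540039062, 6.379463195800781), (170.66226196289062, 135.83544921875), 76.03711700439453)
dark [ 496    0  109   82 2848] ((848.4850463867188, 110.72343444824219), (148.08029174804688, 101.47272491455078), 3.213566780090332)
dark [ 578  236   62   54 2546] ((917.9996337890625, -229.74417114257812), (72.52687072753906, 171.8780975341797), 60.72211837768555)
t 36.25 pos [ 0.5263 -0.0285  0.239 ] az -13.86 w 0.0501 F [ 0.2 -0.   0.4]
d cm (now axes) [-24.76   4.58   8.88]  (target axes) [-24.74   4.62   8.9 ]  rot deg [-0.08 -0.05  0.14]
```

View pics/c12.png

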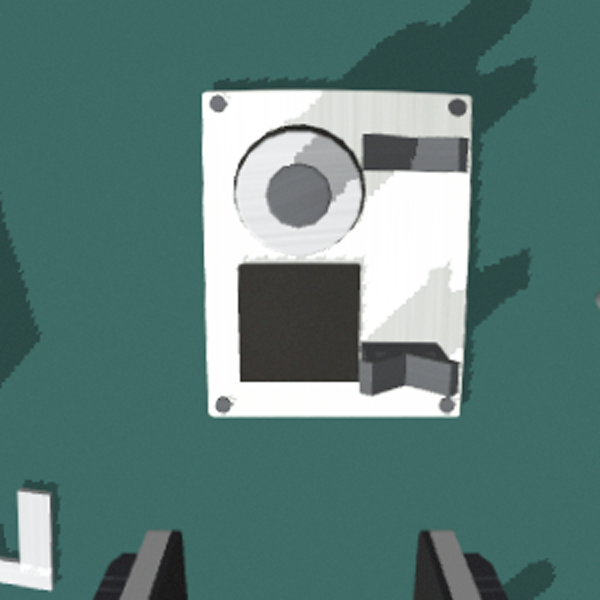

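>>> servo_tool(
  deltas=[-1.5,0.3,0,0,0,0,-3,0.6,0,0,0,0,-3.5,0.6,0,0,0,0,-3.5,0.6,1,0,0,0,-3.5,0.6,1,0,0,0,-3.5,0.6,1,0,0,0,-3,0.6,1,0,0,0,-2,0.4,1,0,0,0,-0.5,0.2,1,0,0,0,0,0,0,0,0,0],
)

```text
clock: 37.25
position: [0.5107, -0.2665, 0.1618]
ee_rot: [-0.013, 0.785, 0.62, 0.001]
contact_force: [-0.1, -0.0, 0.2]
width: 0.0501
```

```bash
python3 -c "
from h import *
go(.5113,-.2798,.067,-14)"
```

```text
t 37.25 pos [ 0.5107 -0.2665  0.1618] az -13.39 w 0.0501 F [-0.1 -0.   0.2]
d cm (now axes) [-1.44  0.55  9.44]  (target axes) [-1.28  0.38  9.48]  rot deg [-1.13 -0.96  0.6 ]
```

>>> servo_tool(
  deltas=[-0.6,0.2,0.3,-0.5,-0.4,0.3,-0.5,0.15,0.8,-0.4,-0.4,0.2,-0.1,0,1.2,0,0,0,0,0,1.2,0,0,0,0,0,1,0,0,0,0,0,0,0,0,0],
)

```text
clock: 37.85
position: [0.5117, -0.2737, 0.1127]
ee_rot: [-0.003, 0.786, 0.618, 0.001]
contact_force: [-0.8, 0.7, -0.1]
width: 0.05
```

```bash
python3 -c "
from h import *
go(.5113,-.2798,.067,-14)"
```

```text
t 37.85 pos [ 0.5117 -0.2737  0.1127] az -13.67 w 0.05 F [-0.8  0.7 -0.1]
d cm (now axes) [-0.62  0.12  4.57]  (target axes) [-0.6   0.11  4.57]  rot deg [-0.22 -0.25  0.33]
```

>>> servo_tool(
  deltas=[-0.4,0.1,0.2,-0.2,-0.2,0.2,-0.2,0,0.8,0,0,0.1,0,0,1,0,0,0,0,0,1,0,0,0,0,0,0.6,0,0,0,0,0,0,0,0,0],
)

```text
clock: 38.45
position: [0.5115, -0.2806, 0.0738]
ee_rot: [0.0, 0.788, 0.616, 0.0]
contact_force: [0.1, -0.3, 0.2]
width: 0.0503
```

```bash
python3 -c "
from h import *
go(.5113,-.2798,.067,-14)"
```

```text
t 38.45 pos [ 0.5115 -0.2806  0.0738] az -14.0 w 0.0503 F [ 0.1 -0.3  0.2]
d cm (now axes) [ 0.07 -0.04  0.68]  (target axes) [ 0.07 -0.04  0.68]  rot deg [ 0.05 -0.02 -0.  ]
```

>>> servo_tool(
  deltas=[0.06,-0.03,0.3,0,0,0,0,0,0.3,0,0,0,0,0,0,0,0,0],
)

```text
clock: 38.75
position: [0.5116, -0.28, 0.0673]
ee_rot: [0.0, 0.788, 0.616, 0.0]
contact_force: [-0.2, -0.6, -0.1]
width: 0.05
```

>>> servo_tool(
  deltas=[0,0,0,0,0,0,0,0,0,0,0,0,0,0,0,0,0,0,0,0,0,0,0,0,0,0,0,0,0,0],
  jaw=1.5,
)

```text
clock: 39.25
position: [0.512, -0.2802, 0.0678]
ee_rot: [0.001, 0.788, 0.616, 0.001]
contact_force: [0.6, 0.3, -0.7]
width: 0.0227
```

>>> servo_tool(
  deltas=[0,0,-0.5,0,0,0,0,0,-1.5,0,0,0,0,0,-1.5,0,0,0,0,0,-1.5,0,0,0,0,0,-1.5,0,0,0,0,0,-1,0,0,0,0,0,0,0,0,0],
)

```text
clock: 39.95
position: [0.5085, -0.2777, 0.1426]
ee_rot: [-0.004, 0.788, 0.616, -0.001]
contact_force: [0.9, -0.6, -4.6]
width: 0.0225
```

```bash
python3 snap.py wrist w13; python3 inhand.py w3 w11 w13; python3 -c "
from h import *
go(.5281,-.0214,.074,-13.7)"
```

```text
w3 grip top z -38.3 x [-12.4  10.1] mid -1.16 slope 0.004
  body top z 5.6 x max [17.9 25.6] (27 if centred)
w11 grip top z -36.6 x [-12.5   9.8] mid -1.36 slope -0.0
  body top z 7.2 x max [16.5 24.8] (27 if centred)
w13 grip top z -36.6 x [-12.7  10. ] mid -1.36 slope -0.001
  body top z 7.3 x max [16.6 25.2] (27 if centred)
t 40.0 pos [ 0.5081 -0.2774  0.1418] az -14.0 w 0.0224 F [ 0.5  0.1 -4. ]
d cm (now axes) [25.3  -4.19  6.94]  (target axes) [25.35 -4.12  6.78]  rot deg [-0.54 -0.26 -0.3 ]
```

>>> servo_tool(
  deltas=[1.5,-0.2,-0.3,-0.3,-0.2,-0.2,3,-0.4,-0.3,-0.2,0,-0.1,3.5,-0.5,-0.2,0,0,0,3.5,-0.5,0,0,0,0,3.5,-0.5,0,0,0,0,3.5,-0.5,0,0,0,0,3,-0.4,0,0,0,0,2,-0.3,0,0,0,0,0.7,0,0,0,0,0,0,0,0,0,0,0],
)

```text
clock: 41.0
position: [0.5267, -0.0161, 0.1433]
ee_rot: [-0.009, 0.786, 0.618, -0.002]
contact_force: [-0.0, -0.5, -3.1]
width: 0.0227
```

```bash
python3 -c "
from h import *
go(.5284,-.0202,.0748,-13.7)"
```

```text
t 41.0 pos [ 0.5267 -0.0161  0.1433] az -13.71 w 0.0227 F [-0.  -0.5 -3.1]
d cm (now axes) [-0.4   0.38  6.85]  (target axes) [-0.36  0.26  6.85]  rot deg [-0.95 -0.39 -0.01]
```

>>> servo_tool(
  deltas=[-0.2,0.15,0,-0.5,-0.2,0,-0.15,0.1,0.5,-0.4,-0.2,0,0.1,0,1,0,0,0,0.1,0,1,0,0,0,0.1,0,0.6,0,0,0,0,0,0,0,0,0],
)

```text
clock: 41.6
position: [0.5278, -0.0213, 0.1082]
ee_rot: [0.0, 0.788, 0.616, -0.002]
contact_force: [0.3, -0.7, -3.7]
width: 0.023
```

```bash
python3 -c "
from h import *
go(.5284,-.0202,.0748,-13.7)"
```

```text
t 41.6 pos [ 0.5278 -0.0213  0.1082] az -13.97 w 0.023 F [ 0.3 -0.7 -3.7]
d cm (now axes) [0.13 0.04 3.34]  (target axes) [0.12 0.03 3.34]  rot deg [-0.12  0.17 -0.27]
```

>>> servo_tool(
  deltas=[0.08,0.03,0.2,-0.1,0.1,-0.2,0.05,0,0.7,0,0,-0.1,0,0,0.8,0,0,0,0,0,0.6,0,0,0,0,0,0,0,0,0],
)

```text
clock: 42.1
position: [0.5288, -0.0203, 0.0831]
ee_rot: [0.0, 0.786, 0.618, -0.0]
contact_force: [-0.9, -0.8, -3.5]
width: 0.0227
```

```bash
python3 -c "
from h import *
go(.5284,-.0202,.0748,-13.7)"
```

```text
t 42.1 pos [ 0.5288 -0.0203  0.0831] az -13.66 w 0.0227 F [-0.9 -0.8 -3.5]
d cm (now axes) [ 0.   -0.04  0.83]  (target axes) [ 0.   -0.04  0.83]  rot deg [-0.    0.07  0.04]
```

>>> servo_tool(
  deltas=[0,-0.04,0.3,0,0,0,0,0,0.35,0,0,0,0,0,0,0,0,0],
)

```text
clock: 42.4
position: [0.5286, -0.0202, 0.0761]
ee_rot: [0.0, 0.786, 0.618, -0.0]
contact_force: [0.0, -0.3, -3.9]
width: 0.0229
```

>>> servo_tool(
  deltas=[0,-0.02,0.2,0,0,0,0,0,0.1,0,0,0],
)

```text
clock: 42.6
position: [0.5289, -0.0203, 0.0748]
ee_rot: [0.001, 0.786, 0.618, 0.0]
contact_force: [-3.3, 0.8, 6.3]
width: 0.0228
```

```bash
python3 -c "
from h import *
go(.5284,-.0202,.0748,-13.7)"
```

```text
t 42.6 pos [ 0.5289 -0.0203  0.0748] az -13.64 w 0.0228 F [-3.3  0.8  6.3]
d cm (now axes) [-0.   -0.06  0.  ]  (target axes) [-0.   -0.06  0.  ]  rot deg [0.1  0.07 0.06]
```

>>> servo_tool(
  deltas=[0,-0.05,-0.02,0,0,0],
)

```text
clock: 42.7
position: [0.5287, -0.0202, 0.0754]
ee_rot: [0.001, 0.786, 0.618, 0.0]
contact_force: [0.4, -0.3, -4.4]
width: 0.0226
```

>>> servo_tool(
  deltas=[0,0,0,0,0,0,0,0,0,0,0,0,0,0,0,0,0,0],
  jaw=5,
)

```text
clock: 43.0
position: [0.5305, -0.0205, 0.0769]
ee_rot: [0.003, 0.786, 0.618, 0.002]
contact_force: [0.0, -0.1, 0.7]
width: 0.05
```

>>> servo_tool(
  deltas=[0,-0.2,-0.5,0.3,0,0,0,0,-1.5,0,0,0,0,0,-2.5,0,0,0,0,0,-3,0,0,0,-0.5,0,-3,0,0,0,-0.5,0,-3,0,0,0,0,0,-2,0,0,0,0,0,0,0,0,0],
)

```text
clock: 43.8
position: [0.5256, -0.0298, 0.2402]
ee_rot: [0.001, 0.786, 0.618, 0.0]
contact_force: [0.7, 0.1, -0.4]
width: 0.0502
```

```bash
python3 snap.py wrist w14; python3 snap.py scene s14; python3 chk.py w14; python3 -c "
from h import *
z=load('pics/w14.npz')
c=cv2.resize(z['p'][30:330,170:470,::-1],None,fx=2,fy=2,interpolation=cv2.INTER_CUBIC);cv2.imwrite('pics/c14.png',c)
go(.5113,-.2798,.15,-14)"
```

```text
grip top [304 111  34  33 838] [0.5444 0.0429 0.112 ]
grip top [305 198  32  33 829] [ 0.5285 -0.0215  0.112 ]
body top [ 290   95   63   62 2220] ((545.0128173828125, 43.1475830078125), (52.155799865722656, 52.33457565307617), 76.37501525878906) ((544.4762573242188, 43.10831832885742), 27.015352249145508)
body top [ 290  172   63   61 2630] ((528.8941040039062, -22.112510681152344), (53.845027923583984, 53.98176193237305), 75.53134155273438) ((528.9252319335938, -21.64636993408203), 37.03807830810547)
base ((555.425537109375, 6.389274597167969), (170.02052307128906, 135.6899871826172), 76.07130432128906)
dark [ 505    0  111   76 3068] ((848.7180786132812, 103.62274169921875), (148.98301696777344, 87.75691986083984), 3.1029677391052246)
dark [ 583  244   57   46 2108] ((911.0038452148438, -218.8685302734375), (61.729183197021484, 149.78857421875), 61.81890869140625)
t 43.9 pos [ 0.5239 -0.0294  0.2371] az -13.62 w 0.05 F [0.5 0.2 0.4]
d cm (now axes) [-24.62   4.71   8.72]  (target axes) [-24.6    4.84   8.71]  rot deg [-0.23  0.08  0.38]
```

View pics/c14.png

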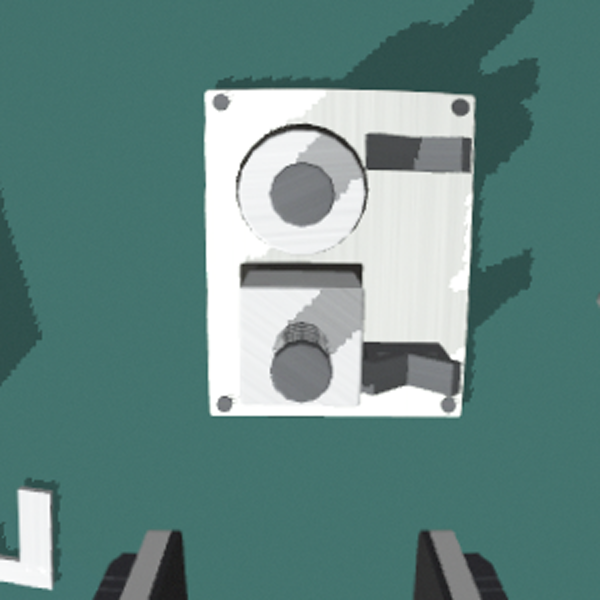

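View pics/s14.png

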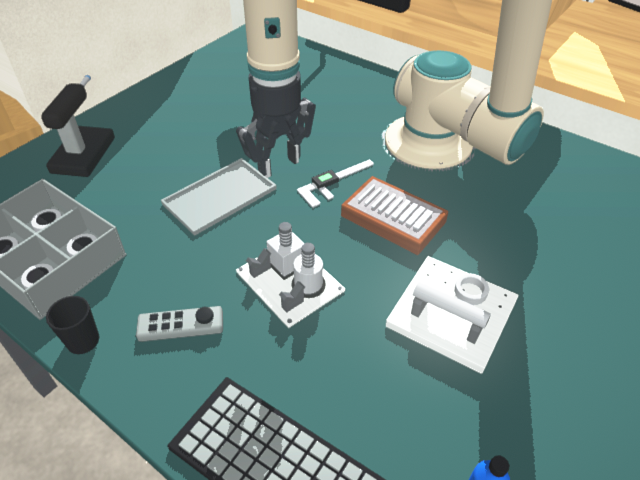

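Run:
```python
from h import *
for a in ("scene0","s14"):
    z=load(f"pics/{a}.npz"); P=cloud(z); H=P[...,2]
    m=np.zeros(H.shape,bool); m[265:310,450:495]=((H>.036)&(H<.044))[265:310,450:495]; q=P[m]
    (c,r)=cv2.minEnclosingCircle((q[:,:2]*1000).astype(np.float32)); print(a,len(q),c,r)
from rig import manip
print(manip.get_state()["qd"].round(3)); print(manip.sign_off())
```

```text
scene0 388 (389.5460205078125, 298.9774475097656) 31.33944320678711
s14 388 (388.7596130371094, 297.85552978515625) 31.831132888793945
[ 0.     0.021  0.04   0.002 -0.001  0.   ]
the job is handed in; nothing more can be done
None
```

I carried out the job in the order asked and handed it in at about 44 s, inside the 109 s limit.

1. I moved the square master and then the round master to the side tray, where they stood upright while the tube was still in its cradle.
2. I laid the tube in the V supports on the measuring plate.
3. I put the round master and then the square master back on their pads.

**Tube:** it lies level, with its top at 81 mm as expected and its yaw matching the plate. Its middle is about 1 mm from the centre of the supports along y, and I left that as it is.

**Round master:** it stands at (0.5444, 0.0429), within 0.5 mm of where it started. The pad centre measured (0.545, 0.044) in the pad picture, about 1 mm away, which is within the camera calibration.

**Square master:** it stands at (0.5285, -0.0215), against a measured pad centre of (0.5285, -0.0217). Its yaw is within about half a degree of the pad's.

**Bearing ring:** the fitted centre differs by about 1.4 mm between the first and last scene pictures. I put that down to noise in the fit, because nothing touched the ring.

**Other checks:** the largest contact force I read was about 9 N. One check disagreed: positions measured with the master in the gripper were offset by 1 to 2 mm along the tool's x. I allowed for this when placing both masters.

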